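# Get the stop block out from between the jar and the bottle

## Task

The pine stop block stands in the middle bay of the small plywood rack, hemmed in by the glass jar and the glue bottle. Stand both of these on the black rubber mat, then lay the stop block down in the pocket of the drilling cradle and put the tape measure away upright in the middle bay instead; when that is done, put the jar and the bottle back, each in the bay it came from. Keep jar and bottle upright throughout and leave the yellow screwdriver, the chisel and the drill case where they are.

Things in the scene. Friction and masses are not known exactly. Their poses are not given: they have to be found in the camera images.
- rack: fixed plywood rack, 108 (x) x 236 (y) x 45 mm, origin: centre of underside. Three bays along y, floor 9 mm up, 96 mm deep (x): middle bay 52 mm long (y), at the origin; end bays 80 mm long, centred at y = +-72 mm. Long walls (x = +-51 mm) 6 mm thick, tops 45 mm up; end walls (y = +-115 mm) to 27 mm; dividers (y = +-29 mm, 6 mm thick) to 19 mm above the bench
- cradle: fixed drilling cradle: plywood base 114 (x) x 141 (y) x 12 mm with four wooden fence strips on it, their tops 24 mm above the bench, round a pocket 54 mm (x) x 81 mm (y) that is centred on the origin; pocket floor 12 mm above the bench. Origin: centre of its underside
- mat: fixed black rubber mat, 220 (x) x 110 (y) x 4 mm, the side area; origin: centre of its underside
- jar: clear glass jar with a white lid, round, 63 mm diameter, 99 mm tall, straight sides, lid (57 mm) from 88 mm up; 0.44 kg; origin: centre of its underside, z up. It starts in one of the rack's end bays
- bottle: orange glue bottle with white nozzle, 45 mm (x) x 64 mm (y), 188 mm tall, flat sides across x up to 142 mm height (44 mm to grip); 0.3 kg; origin: centre of its underside, z up. It starts in the other end bay of the rack, its x axis about along the rack's x axis
- block: pine stop block, 38 (x) x 65 (y) x 38 mm (z); 0.12 kg; origin: centre of its underside. It starts in the rack's middle bay, its long y axis about along the rack's x axis
- tape: yellow tape measure standing on the bench, 62 mm high; case x from -16 to +18 mm (34 thick), y from -27 to +40 mm, flat tab 2 mm high reaching to y = -40 mm; 0.24 kg; origin: underside, middle of the outline, z up. In the bay it only fits with its y axis along the rack's x axis, either way round
- screwdriver: bystander: screwdriver with a yellow handle, 212 mm long along its y axis, 29 mm thick, lying on the bench in front of the rack
- chisel: bystander: wood chisel with a brown handle, 250 mm long along its y axis, 26 mm thick, lying behind the mat and the cradle
- drill_case: bystander: red and black drill index case, 66 x 100 x 36 mm, lying behind the rack, origin in the middle of its underside
Mind the look-alikes: they are no part of the job. What is shaped like the jar but red is not meant.

How it is judged:
By the outcome, as a careful person would: the job done as asked, in the order asked, and still so for the second after the job is handed in, with the robot touching nothing.
It also fails if it takes over 144 s, if anything falls off the work surface, if the arm or the gripper's body presses on something with over 40 N, if the wrist force passes 120 N, or if a joint passes its speed limit or range.

## Robot

A 6-joint arm with a two-finger parallel gripper is mounted at the origin on a cart in front of the work surface, level with it; the furniture and walls round the work are solid. World frame = base frame: x ahead of the robot, y to its left, z up, the work surface at z = 0. Lengths are in m, angles in rad, forces in N, time in s.
With the tool pointing down it reaches from about 0.375 to 0.9 m from the base axis. Payload 3.1 kg.
Tool frame: the origin (TCP) lies midway between the tips of the shut fingers; the grasp point (between the pads) lies 19 mm behind it; z points along the fingers, y is the line along which they close (so a half turn about z gives the same grasp; the last joint's range is limited). The gripper opens to 85 mm and grips with 20 to 120 N. Pads are 22 mm wide; open, the fingers measure 114 mm over their backs; the gripper's body (76 mm by 85 mm) begins 54 mm behind the grasp point. The pads swing forward as they close: fully open they stand 13 mm farther back than shut.
Start: joints at [-1.381, 0.527, 1.433, -0, 1.181, -0.178], TCP at [0.225, -0.583, 0.231] pointing down, gripper open.
Joint ranges: [-3.08, 3.08], [-0.75, 2.2], [0.22, 2.44], [-1.43, 4.57], [0, 2.65], [-2.85, 2.85]. Speed limits (rad/s): [2.79, 2.79, 3.14, 3.14, 3.14, 3.14].

## Interface

Orientations are given as a unit quaternion [w, x, y, z].
In Python, from station import r, optics, workorder gives the robot as it stands.
- The arm moves only by the shell command python3 -m handwheel 'ROWS'. ROWS is JSON, a list that holds one entry, the list of rows, each a list of 7 numbers: the shift along the world's x, y, z in cm, then the turn, a rotation vector about the world's x, y, z in degrees, then the gripper command: -1 is shut, 1 is fully open, values between are in proportion. A call has 1 to 20 rows; each row shifts and turns the commanded pose from where the row before left it; what a row does not reach is not made up. A row lasts 1/12 s, in which the tool goes at most 41.7 mm and 7.16 degrees, less where a joint would pass 70% of its speed; a pose out of reach is approached as far as the arm can. A call is refused whole if a number of a shift passes 4.17 or a number of a turn 7.16, either way. A call with a gripper value outside its range is refused whole. The fingers move at their own pace and stop on an object; the grip force is fixed at half the most. Time passes only in rows, so rows that do not move let the fingers close. It gives the time, the measured TCP pose, the force, the opening and the grip force at its end, in the units of the state.
- r.get_obs(): the state, without advancing time (a new reading comes with each control period).
- optics.snapshot(name): name is "scene" or "top" or "wrist"; returns a dict with "color" (400x640x3 uint8, blue, green, red), "fov_y" (degrees; the focal length in pixels is half the picture's height over the tangent of half this angle, whatever the lens; pixels are square), "cx", "cy" (the principal point, pixels), "R" (3x3) and "t" (3): a world point X has camera coordinates R X + t. Camera axes: x right, y down, z forward; pixel columns grow to the right and rows downward; lengths in m; the calibration is good to about 2 mm. A picture is of the moment at which its call begins. There is no depth.
- workorder.hand_in(): hands the job in; it is judged then, once.
The state is a dict: "time_s": time; "q": joint angles; "dq": joint speeds; "joint_torque": joint torques, N m; "position": TCP position; "tcp_rot": TCP orientation; "force": force on the tool from outside, world axes, zero at the start; "wrist_torque": the same for the moment, N m; "width": finger opening in m; "grip_force": force on a finger pad.
Only numpy, scipy, OpenCV 4.12 (cv2) and the standard library are available. Lean on these libraries where they do the work, as an engineer would, in place of code of your own. Each camera call takes 0.05 s, during which the arm holds its last target. There are 200 camera calls.

## Working session

There is one attempt and no reset: what is moved stays moved. The work goes in short steps, Python scripts to look and compute and a shell command to move; the robot and the scene stay as the last step left them, time stands still between calls to the robot, and variables do not carry over. Pictures are saved under pics/ and viewed, at most 14 in all, crops included, and the job is handed in when it is done.

```bash
ls; mkdir -p pics; cat > h.py <<'E'
import numpy as np, cv2
from station import r, optics, workorder
def snap(n,f=None):
    s=optics.snapshot(n)
    if f: cv2.imwrite('pics/'+f,s['color'])
    np.save('/tmp/%s.npy'%n,s,allow_pickle=True)
    return s
def load(n): return np.load('/tmp/%s.npy'%n,allow_pickle=True).item()
def cast(s,u,v,z):
    f=200/np.tan(np.radians(s['fov_y'])/2)
    R=np.array(s['R']);t=np.array(s['t'])
    c=-R.T@t; d=R.T@np.array([(u-s['cx'])/f,(v-s['cy'])/f,1])
    return c+d*(z-c[2])/d[2]
def proj(s,X):
    f=200/np.tan(np.radians(s['fov_y'])/2)
    p=np.array(s['R'])@X+np.array(s['t']); return np.array([f*p[0]/p[2]+s['cx'],f*p[1]/p[2]+s['cy']])
E
python3 - <<'E'
from h import *
for n in('scene','top','wrist'):
    s=snap(n,n+'0.png'); R=np.array(s['R']); print(n,s['fov_y'],s['cx'],s['cy'],-R.T@np.array(s['t']),R[2])
print(r.get_obs())
E
```

```text
pics
scene 48.58650772285614 320.7995563095218 201.82183985212777 [-0.13688282  0.60550651  0.89047259] [ 0.53026456 -0.49835971 -0.68589875]
top 42.48465265220381 318.1125974106935 195.56123935490555 [ 0.34401482 -0.02355705  1.40339497] [ 0.14429507  0.01969814 -0.98933863]
wrist 69.41919966778846 316.3445478091245 201.8786840180562 [ 0.29477071 -0.55472632  0.37416139] [-0.27754641 -0.10535377 -0.9549181 ]
{'time_s': 0.15, 'q': array([-1.38148385e+00,  5.28254221e-01,  1.43359038e+00, -1.01857044e-05,
        1.18142477e+00, -1.78476277e-01]), 'dq': array([ 7.73685491e-05, -3.81621053e-03, -3.64652781e-03, -1.08867407e-03,
        2.13731558e-05, -1.28468637e-03]), 'joint_torque': array([ 3.31380970e-04, -4.42741978e+01, -1.78276384e+01, -1.92237380e-04,
        5.59702894e-03, -5.98594539e-06]), 'position': array([ 0.22465496, -0.58264365,  0.23056305]), 'tcp_rot': array([-8.38321103e-04,  9.83138326e-01,  1.82861505e-01, -9.25224006e-06]), 'force': array([0.78987333, 0.06294804, 0.13000854]), 'wrist_torque': array([ 0.01019858, -0.01962044, -0.00064094]), 'grip_force': 0.0, 'width': 0.08524280919145974}
```

View pics/top0.png

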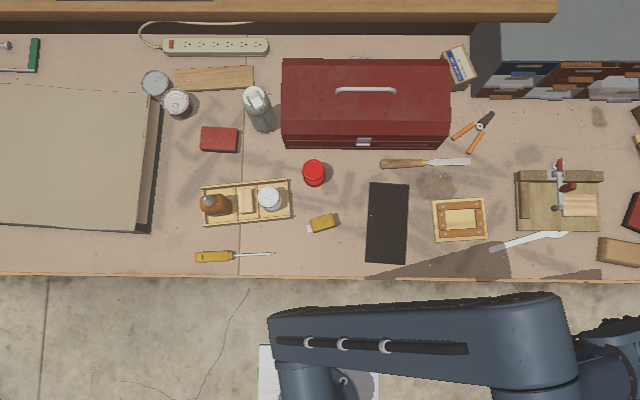

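View pics/scene0.png

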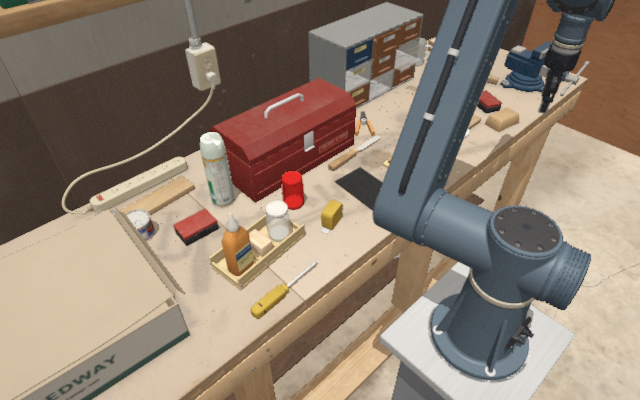

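The top view shows the rack at about (245,202): bottle (214,204), block (246,202), clear jar with white lid (269,197). The tape is at (322,223), the mat at (387,222) and the cradle at (460,218). The jar candidates are the white-lidded jar at (269,197) and the red one at (314,172). The white-lidded clear one in the rack fits the description. The only yellow case-shaped thing is the tape at (322,223). I'll confirm both in an enlarged crop.

```bash
python3 - <<'E'
from h import *
s=load('top')
cv2.imwrite('pics/crop0.png',cv2.resize(s['color'][140:275,190:500],None,fx=2.58,fy=2.58,interpolation=cv2.INTER_CUBIC))
for n,u,v,z in [('jarlid',269,190,.108),('bottle',214,204,.1),('rackmid',246,202,.02),('block',246,195,.047),('tape',322,223,.06),('mat',387,222,.004),('cradle',460,219,.02)]:
    print(n,cast(s,u,v,z).round(3))
hsv=cv2.cvtColor(s['color'],cv2.COLOR_BGR2HSV)
def box(m,z,roi,n):
    M=np.zeros_like(m);a,b,c,d=roi;M[b:d,a:c]=m[b:d,a:c]
    cs,_=cv2.findContours(M,0,2);c=max(cs,key=cv2.contourArea)
    p=cv2.boxPoints(cv2.minAreaRect(c)); P=np.array([cast(s,*q,z)[:2] for q in p])
    e=P[1:]-P[:-1];print(n,P.mean(0).round(4),np.linalg.norm(e,axis=1).round(3),np.degrees(np.arctan2(e[:,1],e[:,0])).round(1),p.round(0).tolist())
box(cv2.inRange(hsv,(0,0,0),(180,255,60)),.004,(355,175,420,270),'mat')
box(cv2.inRange(hsv,(20,120,80),(35,255,255)),.03,(300,205,345,240),'tape')
box(cv2.inRange(hsv,(12,70,130),(28,150,255)),.012,(425,190,495,245),'cradle')
E
```

```text
jarlid [0.546 0.128 0.108]
bottle [0.509 0.269 0.1  ]
rackmid [0.526 0.2   0.02 ]
block [0.541 0.196 0.047]
tape [ 0.467 -0.008  0.06 ]
mat [ 0.477 -0.184  0.004]
cradle [ 0.486 -0.378  0.02 ]
mat [ 0.3712 -0.2265] [0.005 0.013 0.005] [-89.3 179.4  90.7] [[402.0, 259.0], [404.0, 259.0], [404.0, 264.0], [402.0, 264.0]]
tape [ 0.4716 -0.0089] [0.064 0.037 0.064] [ -73.3 -163.6  106.6] [[309.0, 219.0], [332.0, 213.0], [336.0, 226.0], [313.0, 232.0]]
cradle [ 0.4864 -0.3775] [0.146 0.115 0.144] [ -85.1 -177.7   94.9] [[431.0, 200.0], [484.0, 196.0], [487.0, 239.0], [434.0, 243.0]]
```

View pics/crop0.png

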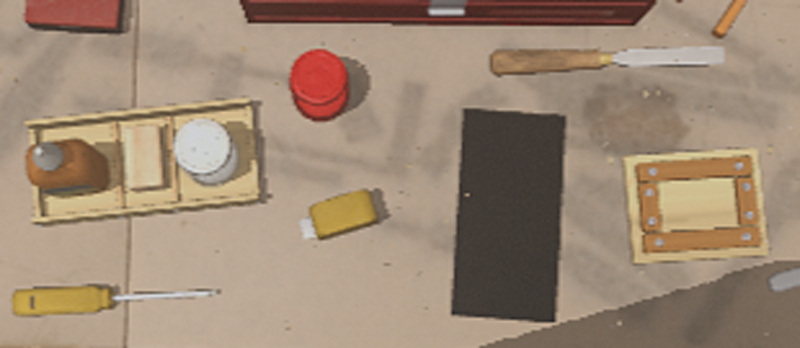

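The crop confirms it: the clear glass jar with white lid is in the rack's -y bay (crop 205,150) and the red look-alike is outside the rack (320,85). The bottle is in the +y bay, and the tape's tab points left. I'm moving over the rack for a close look.

```bash
python3 -m handwheel '[[[1.5,3.75,0.35,0,0,3.75,1],[1.5,3.75,0.35,0,0,3.75,1],[1.5,3.75,0.35,0,0,3.75,1],[1.5,3.75,0.35,0,0,3.75,1],[1.5,3.75,0.35,0,0,3.75,1],[1.5,3.75,0.35,0,0,3.75,1],[1.5,3.75,0.35,0,0,3.75,1],[1.5,3.75,0.35,0,0,3.75,1],[1.5,3.75,0.35,0,0,3.75,1],[1.5,3.75,0.35,0,0,3.75,1],[1.5,3.75,0.35,0,0,3.75,1],[1.5,3.75,0.35,0,0,3.75,1],[1.5,3.75,0.35,0,0,3.75,1],[1.5,3.75,0.35,0,0,3.75,1],[1.5,3.75,0.35,0,0,3.75,1],[1.5,3.75,0.35,0,0,3.75,1],[1.5,3.75,0.35,0,0,3.75,1],[1.5,3.75,0.35,0,0,3.75,1],[1.5,3.75,0.35,0,0,3.75,1],[1.5,3.75,0.35,0,0,3.75,1]]]'
python3 -m handwheel '[[[0,0,0,0,0,0,1],[0,0,0,0,0,0,1],[0,0,0,0,0,0,1]]]'
cat >> h.py <<'E'
def state():
    o=r.get_obs();w,x,y,z=o['tcp_rot']
    ty=np.array([2*(x*y-w*z),1-2*(x*x+z*z),2*(y*z+w*x)]);tz=np.array([2*(x*z+w*y),2*(y*z-w*x),1-2*(x*x+y*y)])
    print('t',round(o['time_s'],2),'pos',o['position'].round(4),'tooly',np.degrees(np.arctan2(ty[1],ty[0])).round(1),'tz',tz.round(3),'w',round(o['width'],4),'F',o['force'].round(1),'gf',round(o['grip_force'],1))
E
python3 - <<'E'
from h import *
state(); snap('wrist','wrist1.png')
E
```

```text
time_s: 1.82
position: [0.5248, 0.169, 0.3013]
tcp_rot: [-0.0, 0.667, 0.745, -0.0]
force: [1.5, -0.5, 0.2]
width: 0.0855
grip_force: 0.0
time_s: 2.07
position: [0.5239, 0.1666, 0.3007]
tcp_rot: [-0.0, 0.669, 0.744, -0.001]
force: [-0.2, 0.9, -0.3]
width: 0.0849
grip_force: 0.0
t 2.07 pos [0.5239 0.1666 0.3007] tooly 6.1 tz [-0.002 -0.001 -1.   ] w 0.0849 F [-0.2  0.9 -0.3] gf 0.0
```

View pics/wrist1.png

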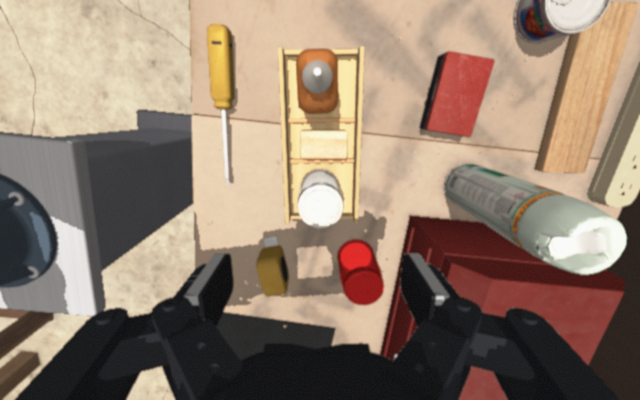

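The wrist view shows the jar lid at about (320,203), the bottle nozzle tip at (317,74), the block at (323,145), rack rim corners near (281,50), (364,48), (287,220) and (358,217), and the tape at (271,268).

```bash
python3 - <<'E'
from h import *
s=load('wrist');im=s['color'];hsv=cv2.cvtColor(im,cv2.COLOR_BGR2HSV)
def comp(lo,hi,roi,z,n):
    m=cv2.inRange(hsv,lo,hi);M=np.zeros_like(m);a,b,c,d=roi;M[b:d,a:c]=m[b:d,a:c]
    c=max(cv2.findContours(M,0,2)[0],key=cv2.contourArea)
    p=cv2.boxPoints(cv2.minAreaRect(c));P=np.array([cast(s,*q,z)[:2] for q in p]);e=P[1:]-P[:-1]
    print(n,P.mean(0).round(4),np.linalg.norm(e,axis=1).round(4),np.degrees(np.arctan2(e[:,1],e[:,0])).round(1),p.round().tolist())
    return c
c=comp((0,0,190),(180,40,255),(290,170,350,230),.108,'lid')
(x,y),rad=cv2.minEnclosingCircle(c);print('lid',x,y,rad,cast(s,x,y,.108).round(4), cast(s,x+rad,y,.108)-cast(s,x,y,.108))
comp((3,120,50),(15,255,255),(290,40,345,116),.151,'bottle')
comp((12,30,215),(30,110,255),(300,128,350,160),.047,'block')
q=[(281,50),(364,48),(358,217),(287,220)]
P=np.array([cast(s,*k,.045)[:2] for k in q]);print(P.round(4),P.mean(0).round(4))
comp((18,100,50),(35,255,255),(250,240,295,300),.062,'tape')
# grayscale crop for corners
cv2.imwrite('pics/c1.png',cv2.resize(im[30:310,230:400],None,fx=2.1,fy=2.1,interpolation=cv2.INTER_CUBIC))
print(hsv[145,323],hsv[203,320],hsv[100,318],hsv[260,272],hsv[275,272])
E
```

```text
lid [0.5301 0.1424] [0.052  0.0673 0.0551] [   6.2  -82.3 -173.8] [[298.0, 172.0], [342.0, 172.0], [342.0, 225.0], [298.0, 225.0]]
lid 319.6967468261719 199.2052459716797 27.45534324645996 [0.5297 0.1424 0.108 ] [0.03321173 0.00358816 0.        ]
bottle [0.5122 0.2696] [0.0374 0.0559 0.0398] [   6.1  -82.6 -173.9] [[296.0, 49.0], [337.0, 49.0], [337.0, 113.0], [296.0, 113.0]]
block [0.5301 0.2036] [0.0654 0.0401 0.0674] [   6.1  -81.9 -173.8] [[300.0, 128.0], [349.0, 128.0], [349.0, 158.0], [300.0, 158.0]]
[[0.4631 0.3112]
 [0.5655 0.3244]
 [0.5916 0.1024]
 [0.4879 0.0864]] [0.527  0.2061]
tape [0.4733 0.008 ] [0.0442 0.0815 0.0468] [  20.5  -73.8 -158.6] [[252.0, 251.0], [281.0, 244.0], [292.0, 291.0], [263.0, 298.0]]
[ 22  63 250] [ 30   3 251] [ 13 169 133] [ 20 166 118] [ 20 160 137]
```

View pics/c1.png

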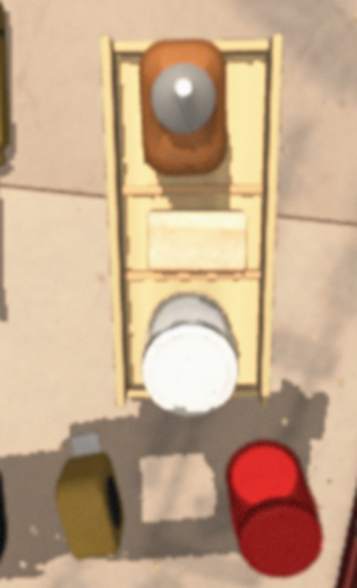

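The crop gives the rim corners in wrist pixels: (279,48), (365,47), (287,222), (358,221). The lid centre is (320.5,205), the nozzle tip (317,71), and the red jar is well outside the rack.

```bash
python3 - <<'E'
from h import *
s=load('wrist')
P=np.array([cast(s,*k,.045)[:2] for k in [(279,48.1),(364.8,47.1),(357.6,221),(286.7,222.4)]])
print('rack',P.round(4).tolist(),P.mean(0).round(4)); e=P[[0,1]]-P[[3,2]]; print(np.linalg.norm(e,axis=1),np.linalg.norm(P[1]-P[0]),np.degrees(np.arctan2(-e[:,0],e[:,1])))
print('jar',cast(s,320.5,205.2,.108),'noz',cast(s,317.1,71.4,.197))
print('bottleshoulder',cast(s,(140+228)/4.2+230,(40+172)/4.2+30,.151))
E
```

```text
rack [[0.4605, 0.313], [0.5663, 0.3255], [0.5919, 0.0961], [0.4878, 0.0826]] [0.5266 0.2043]
[0.23205827 0.23085592] 0.10653374831860232 [6.74976155 6.36591111]
jar [0.53156548 0.13489019 0.108     ] noz [0.51228759 0.27319707 0.197     ]
bottleshoulder [0.51306182 0.2710491  0.151     ]
```

```bash
python3 -m handwheel '[[[0.8,-3.2,-1,0,0,0,1],[0,0,-4,0,0,0,1],[0,0,-4,0,0,0,1],[0,0,-4,0,0,0,1],[0,0,-4,0,0,0,1],[0,0,-4,0,0,0,1],[0,0,-2,0,0,0,1],[0,0,-1.8,0,0,0,1],[0,0,0,0,0,0,1],[0,0,0,0,0,0,1],[0,0,0,0,0,0,-1],[0,0,0,0,0,0,-1],[0,0,0,0,0,0,-1],[0,0,0,0,0,0,-1],[0,0,0,0,0,0,-1],[0,0,0,0,0,0,-1]]]'; python3 -c "
from h import *;state()"
```

```text
time_s: 3.45
position: [0.5323, 0.1345, 0.0556]
tcp_rot: [0.0, 0.669, 0.744, -0.0]
force: [-3.1, -2.2, 6.7]
width: 0.06
grip_force: 63.4
t 3.45 pos [0.5323 0.1345 0.0556] tooly 6.1 tz [ 0.001 -0.001 -1.   ] w 0.06 F [-3.1 -2.2  6.7] gf 63.4
```

```bash
python3 -m handwheel '[[[0,0,2,0,0,0,-1],[0,0,4,0,0,0,-1],[0,0,4,0,0,0,-1],[0,0,3,0,0,0,-1],[0,-2,0,0,0,0,-1],[-0.1,-4,0,0,0,0,-1],[-0.1,-4,0,0,0,0,-1],[-0.1,-4,0,0,0,0,-1],[-0.1,-4,0,0,0,0,-1],[-0.1,-4,0,0,0,0,-1],[-0.1,-4,0,0,0,0,-1],[0,-4,0,0,0,0,-1],[0,-2.2,0,0,0,0,-1],[0,0,-4,0,0,0,-1],[0,0,-4,0,0,0,-1],[0,0,-3,0,0,0,-1],[0,0,-0.5,0,0,0,-1],[0,0,0,0,0,0,-1],[0,0,0,0,0,0,-1]]]'; python3 -c "
from h import *;state();s=load('top')
P=np.array([cast(s,*k,.004)[:2] for k in [(370.2,181.9),(409.4,185),(405.1,264.4),(365.2,261.3)]]);print(P.round(4).tolist(),P.mean(0))
snap('top','top2.png');snap('wrist','wrist2.png')
"
```

```text
time_s: 5.03
position: [0.5276, -0.1875, 0.0695]
tcp_rot: [0.001, 0.669, 0.744, 0.0]
force: [0.6, 0.1, -5.2]
width: 0.0597
grip_force: 68.8
t 5.03 pos [ 0.5276 -0.1875  0.0695] tooly 6.1 tz [ 0.002 -0.001 -1.   ] w 0.0597 F [ 0.6  0.1 -5.2] gf 68.8
[[0.5877, -0.1387], [0.5801, -0.2462], [0.3636, -0.232], [0.3705, -0.1249]] [ 0.47543791 -0.18547846]
```

View pics/wrist2.png

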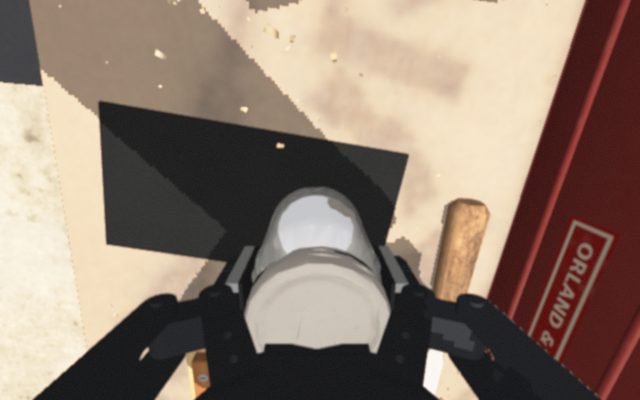

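The jar hangs upright over the black mat, whose edge runs from (100,101) to (407,154), and the chisel handle at (465,240) is clear of the fingers. Setting it down now.

```bash
python3 -m handwheel '[[[0,0,-1,0,0,0,-1],[0,0,-0.7,0,0,0,-1],[0,0,0,0,0,0,-1],[0,0,0,0,0,0,-1]]]';python3 -m handwheel '[[[0,0,0,0,0,0,1],[0,0,0,0,0,0,1],[0,0,0,0,0,0,1],[0,0,0,0,0,0,1],[0,0,0,0,0,0,1],[0,0,0,0,0,0,1],[0,0,2,0,0,0,1],[0,0,4,0,0,0,1],[0,0,4,0,0,0,1],[0,0,4,0,0,0,1],[0,0,4,0,0,0,1],[0,0,4,0,0,0,1],[0,2,2,0,0,0,1],[0,4,0,0,0,0,1],[0,4,0,0,0,0,1],[0,4,0,0,0,0,1]]]';  python3 -c "
from h import *;state();snap('wrist','wrist3.png')
"
```

```text
time_s: 5.47
position: [0.5266, -0.187, 0.0512]
tcp_rot: [-0.0, 0.669, 0.744, -0.0]
force: [0.7, -0.0, -5.1]
width: 0.0599
grip_force: 68.8
time_s: 6.8
position: [0.5265, -0.0461, 0.2922]
tcp_rot: [0.001, 0.669, 0.743, 0.0]
force: [0.6, 1.0, 0.4]
width: 0.0853
grip_force: 0.0
t 6.8 pos [ 0.5265 -0.0461  0.2922] tooly 6.0 tz [ 0.002 -0.    -1.   ] w 0.0853 F [0.6 1.  0.4] gf 0.0
```

View pics/wrist3.png

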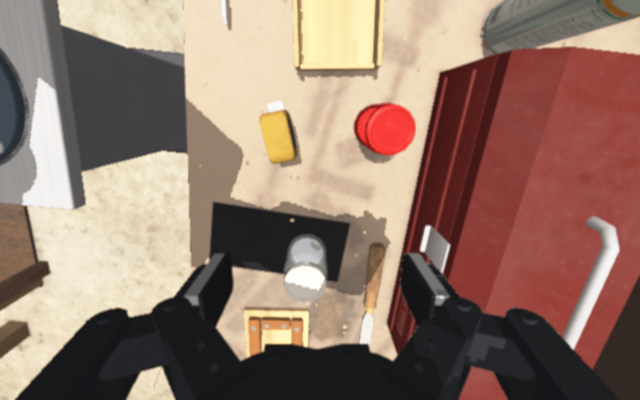

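The jar now stands upright on the mat at (305,265). Next is the bottle.

```bash
python3 -m handwheel '[[[-0.2,4,0,0,0,0,1],[-0.2,4,0,0,0,0,1],[-0.2,4,0,0,0,0,1],[-0.2,4,0,0,0,0,1],[-0.2,4,0,0,0,0,1],[-0.2,4,0,0,0,0,1],[-0.2,4,0,0,0,0,1],[0,3,0,0,0,0,1],[0,0.7,0,0,0,0,1],[0,0,-4,0,0,0,1],[0,0,-4,0,0,0,1],[0,0,-4,0,0,0,1],[0,0,-2,0,0,0,1],[0,0,0,0,0,0,1],[0,0,0,0,0,0,1]]]';  python3 -c "
from h import *;state()
for n in('scene','wrist'):
  s=snap(n,n+'4.png');print(proj(s,np.array([.5125,.272,.197])))
"
```

```text
time_s: 8.1
position: [0.5124, 0.269, 0.1505]
tcp_rot: [-0.001, 0.669, 0.743, -0.001]
force: [0.1, 0.0, 0.5]
width: 0.0856
grip_force: 0.0
t 8.1 pos [0.5124 0.269  0.1505] tooly 6.0 tz [-0.003 -0.001 -1.   ] w 0.0856 F [0.1 0.  0.5] gf 0.0
[230.22329436 212.73980155]
[315.79925489 304.66912965]
```

View pics/wrist4.png

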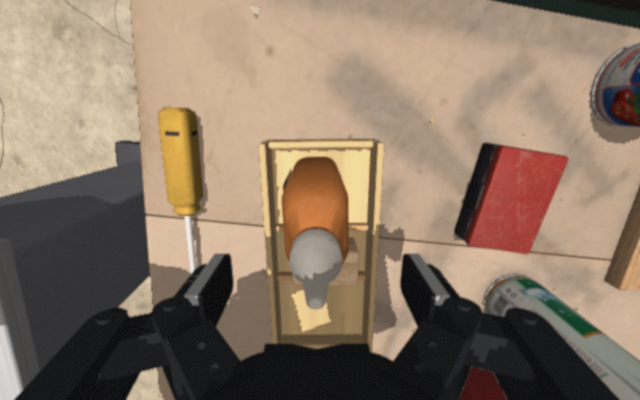

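The nozzle tip at (315,303) lies where predicted, midway between the fingers. I'll lower, grip and lift.

```bash
python3 -m handwheel '[[[0,0.3,-1,0,0,0,1],[0,0,-1,0,0,0,1],[0,0,0,0,0,0,1],[0,0,0,0,0,0,1],[0,0,0,0,0,0,-1],[0,0,0,0,0,0,-1],[0,0,0,0,0,0,-1],[0,0,0,0,0,0,-1],[0,0,0,0,0,0,-1],[0,0,0,0,0,0,-1],[0,0,0,0,0,0,-1],[0,0,0,0,0,0,-1]]]';  python3 -c "
from h import *;state()"
```

```text
time_s: 9.2
position: [0.5132, 0.273, 0.132]
tcp_rot: [0.0, 0.669, 0.744, 0.001]
force: [-0.3, -0.3, 5.6]
width: 0.0315
grip_force: 58.2
t 9.2 pos [0.5132 0.273  0.132 ] tooly 6.1 tz [ 0.001  0.    -1.   ] w 0.0315 F [-0.3 -0.3  5.6] gf 58.2
```

The grip closed to only 31 mm, which is narrower than the 44 mm flat sides. I'll look from the scene camera before lifting.

```bash
python3 -c "
from h import *
s=snap('scene');cv2.imwrite('pics/c5.png',cv2.resize(s['color'][130:300,170:340],None,fx=3.5,fy=3.5,interpolation=cv2.INTER_CUBIC))
for z in (.009,.133,.151,.156,.197,.205): print(z,(proj(s,np.array([.513,.273,z]))-[170,130])*3.5)
"
```

```text
0.009 [246.73010047 475.78223867]
0.133 [222.91977637 358.43749092]
0.151 [219.13259664 339.773081  ]
0.156 [218.06423697 334.50786933]
0.197 [209.02334728 289.95152834]
0.205 [207.19880213 280.95959741]
```

View pics/c5.png

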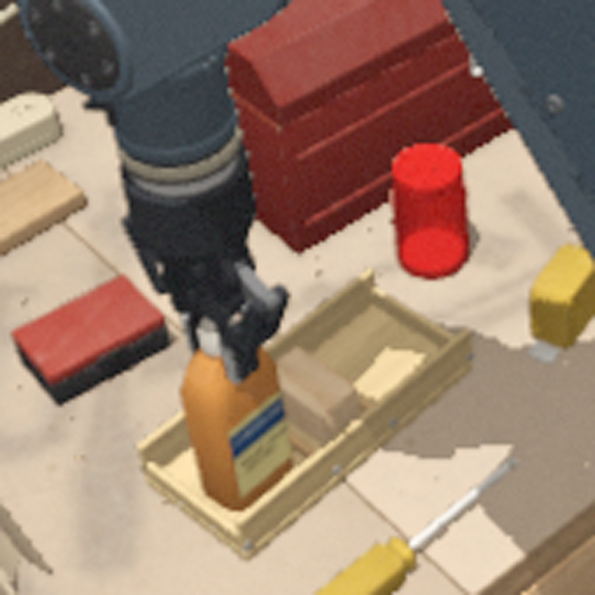

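The fingers closed on the tapered shoulder. I'll open, back off and regrasp lower with the tool leaned 45° towards -y, so the nozzle clears the gripper body.

```bash
python3 -m handwheel '[[[0,0,0,0,0,0,1],[0,0,0,0,0,0,1],[0,0,0,0,0,0,1],[0,0,0,0,0,0,1],[0,0,0,0,0,0,1],[0,0,0,0,0,0,1],[0,0,3,0,0,0,1],[0,0,4,0,0,0,1],[0,0,4,0,0,0,1],[0.1,-1,0,6.4,0.7,0,1],[0.1,-1,0,6.4,0.7,0,1],[0.1,-1,0,6.4,0.7,0,1],[0.1,-1,0,6.4,0.7,0,1],[0.1,-1,0,6.4,0.7,0,1],[0.1,-1,0,6.4,0.7,0,1],[0.1,-1,0,6.4,0.7,0,1],[0,0,0,0,0,0,1],[0,0,0,0,0,0,1]]]';  python3 -c "
from h import *;state();print(r.get_obs()['q'].round(2))
s=snap('wrist')
hsv=cv2.cvtColor(s['color'],cv2.COLOR_BGR2HSV);m=cv2.inRange(hsv,(3,110,60),(17,255,255));n,l,st,ce=cv2.connectedComponentsWithStats(m);i=1+st[1:,4].argmax();print(st[i],ce[i])
for z in (.151,.197): print(proj(s,np.array([.5125,.272,z])))
cv2.imwrite('pics/w6.png',s['color'])"
```

```text
time_s: 10.75
position: [0.5202, 0.2011, 0.2402]
tcp_rot: [-0.286, 0.619, 0.685, 0.255]
force: [-0.8, 1.1, 1.2]
width: 0.0854
grip_force: 0.0
t 10.75 pos [0.5202 0.2011 0.2402] tooly 5.9 tz [-0.076  0.704 -0.706] w 0.0854 F [-0.8  1.1  1.2] gf 0.0
[-0.22  0.53  1.71  0.77  1.31 -0.69]
[  67  110   93   58 2661] [124.04396843 142.33408493]
[317.19764143 212.31121684]
[317.10132269 187.37205928]
```

View pics/w6.png

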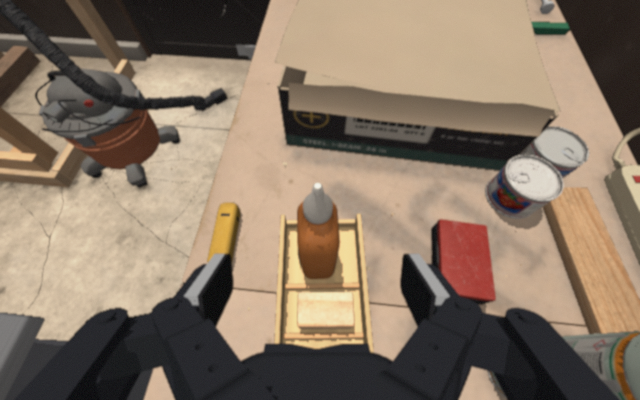

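The bottle stands upright with its nozzle tip at (319,185), against a predicted (317,187). I'll approach along the tool axis.

```bash
python3 -m handwheel '[[[0,0.2,-2.5,0,0,0,1],[0,0,-2.4,0,0,0,1],[-0.2,2,-2,0,0,0,1],[-0.2,2,-2,0,0,0,1],[-0.2,2,-2,0,0,0,1],[-0.1,1.1,-1.1,0,0,0,1],[0,0.6,-0.7,0,0,0,1],[0,0,0,0,0,0,1],[0,0,0,0,0,0,1],[0,0,0,0,0,0,-1],[0,0,0,0,0,0,-1],[0,0,0,0,0,0,-1],[0,0,0,0,0,0,-1],[0,0,0,0,0,0,-1],[0,0,0,0,0,0,-1],[0,0,0,0,0,0,-1]]]';  python3 -c "
from h import *;state()"
```

```text
time_s: 12.13
position: [0.5134, 0.2815, 0.1155]
tcp_rot: [-0.286, 0.618, 0.687, 0.256]
force: [-1.0, -1.8, 5.6]
width: 0.041
grip_force: 59.6
t 12.13 pos [0.5134 0.2815 0.1155] tooly 6.1 tz [-0.076  0.705 -0.705] w 0.041 F [-1.  -1.8  5.6] gf 59.6
```

The grip is now on the flat sides (41 mm reading, the jar's also read 3 mm low). I'll lift and carry it to the mat.

```bash
python3 -m handwheel '[[[0,0,2,0,0,0,-1],[0,0,4,0,0,0,-1],[0,0,4,0,0,0,-1],[0,0,3,0,0,0,-1],[-0.4,-2,0,0,0,0,-1],[-0.7,-3.7,0,0,0,0,-1],[-0.7,-3.7,0,0,0,0,-1],[-0.7,-3.7,0,0,0,0,-1],[-0.8,-3.7,0,0,0,0,-1],[-0.8,-3.7,0,0,0,0,-1],[-0.8,-3.7,0,0,0,0,-1],[-0.8,-3.7,0,0,0,0,-1],[-0.8,-3.7,0,0,0,0,-1],[-0.8,-3.7,0,0,0,0,-1],[-0.8,-3.7,0,0,0,0,-1],[-0.8,-3.7,0,0,0,0,-1],[-0.3,-2.7,0,0,0,0,-1],[0,0,0,0,0,0,-1],[0,0,0,0,0,0,-1]]]';  python3 -c "
from h import *;state();print(r.get_obs()['q'].round(2));s=snap('scene','s7.png')"
```

```text
time_s: 13.72
position: [0.4206, -0.1744, 0.2434]
tcp_rot: [-0.285, 0.619, 0.686, 0.255]
force: [-0.1, 0.5, -3.9]
width: 0.0405
grip_force: 61.4
t 13.72 pos [ 0.4206 -0.1744  0.2434] tooly 5.9 tz [-0.074  0.703 -0.707] w 0.0405 F [-0.1  0.5 -3.9] gf 61.4
[-0.9   0.57  1.6   0.39  1.66 -1.11]
```

```bash
python3 -m handwheel '[[[0.1,0.2,-4,0,0,0,-1],[0,0,-4,0,0,0,-1],[0,0,-3,0,0,0,-1],[0,0,-1.4,0,0,0,-1],[0,0,-0.6,0,0,0,-1],[0,0,0,0,0,0,-1],[0,0,0,0,0,0,-1]]]';  python3 -c "
from h import *;state()"
```

```text
time_s: 14.35
position: [0.422, -0.1696, 0.1148]
tcp_rot: [-0.286, 0.617, 0.687, 0.255]
force: [0.9, 0.1, -3.5]
width: 0.0408
grip_force: 61.4
t 14.35 pos [ 0.422  -0.1696  0.1148] tooly 6.2 tz [-0.077  0.704 -0.706] w 0.0408 F [ 0.9  0.1 -3.5] gf 61.4
```

```bash
python3 -m handwheel '[[[0,0,-0.35,0,0,0,-1],[0,0,0,0,0,0,-1],[0,0,0,0,0,0,-1],[0,0,0,0,0,0,1],[0,0,0,0,0,0,1],[0,0,0,0,0,0,1],[0,0,0,0,0,0,1],[0,0,0,0,0,0,1],[0,0,0,0,0,0,1],[0.2,-1.5,1.5,0,0,0,1],[0.3,-2.8,2.8,0,0,0,1],[0.3,-2.8,2.8,0,0,0,1],[0.2,-1.5,1.5,0,0,0,1]]]'; python3 -m handwheel '[[[0,0,1.5,-6.4,-0.7,0,1],[0,0,1.5,-6.4,-0.7,0,1],[0,0,1.5,-6.4,-0.7,0,1],[0,0,1.5,-6.4,-0.7,0,1],[0,0,1.5,-6.4,-0.7,0,1],[0,0,1.5,-6.4,-0.7,0,1],[0,0,1.5,-6.4,-0.7,0,1]]]';  python3 -c "
from h import *;state();s=snap('scene','s8.png');cv2.imwrite('pics/c8.png',cv2.resize(s['color'][120:300,200:460],None,fx=3,fy=3))"
```

```text
time_s: 15.43
position: [0.4327, -0.2595, 0.1991]
tcp_rot: [-0.283, 0.618, 0.687, 0.255]
force: [0.9, -1.4, -0.1]
width: 0.0855
grip_force: 0.0
time_s: 16.02
position: [0.4316, -0.2562, 0.3033]
tcp_rot: [0.003, 0.669, 0.743, -0.001]
force: [-0.4, -0.5, -0.7]
width: 0.0855
grip_force: 0.0
t 16.02 pos [ 0.4316 -0.2562  0.3033] tooly 6.0 tz [ 0.002 -0.006 -1.   ] w 0.0855 F [-0.4 -0.5 -0.7] gf 0.0
```

View pics/c8.png

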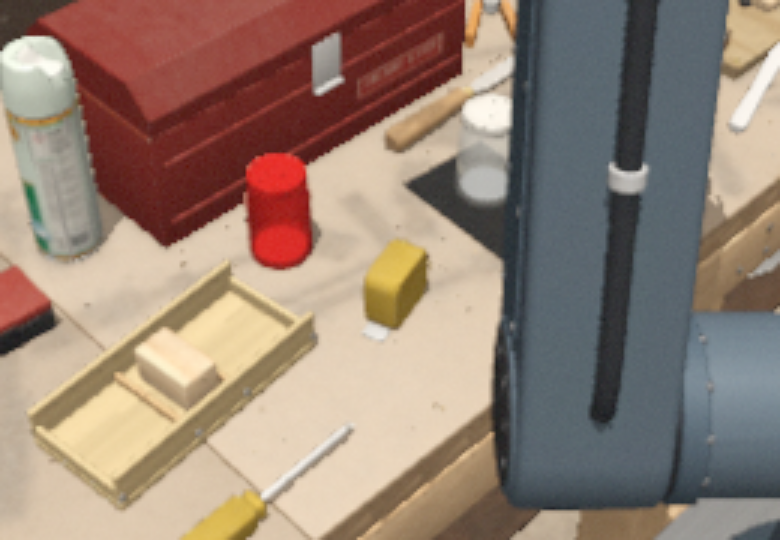

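The jar stands upright on the mat, and block and rack are undisturbed. Moving over the block with a 90° turn.

```bash
python3 -m handwheel '[[[0.7,3.5,0,0,0,6.95,1],[0.7,3.5,0,0,0,6.95,1],[0.7,3.5,0,0,0,6.95,1],[0.8,3.5,0,0,0,6.95,1],[0.8,3.5,0,0,0,6.95,1],[0.8,3.5,0,0,0,6.95,1],[0.8,3.5,0,0,0,6.95,1],[0.8,3.5,0,0,0,6.95,1],[0.8,3.5,0,0,0,6.95,1],[0.8,3.5,0,0,0,6.95,1],[0.7,3.5,-2,0,0,6.95,1],[0.7,3.5,-4,0,0,6.95,1],[0.7,3.5,-4,0,0,6.95,1],[0,0.3,-2,0,0,0,1],[0,0,0,0,0,0,1],[0,0,0,0,0,0,1]]]';  python3 -c "
from h import *;state();s=snap('wrist','w9.png');t=snap('top','t9.png')
S=cv2.resize(s['color'],(480,300));T=cv2.resize(t['color'][150:270,300:500],None,fx=1.8,fy=1.8);c=np.zeros((516,480,3),np.uint8);c[:300]=S;c[300:,:360]=T;cv2.imwrite('pics/c9.png',c)"
```

```text
time_s: 17.4
position: [0.5255, 0.1861, 0.1981]
tcp_rot: [-0.003, -0.056, 0.998, -0.0]
force: [-0.1, -0.2, 0.2]
width: 0.0852
grip_force: 0.0
t 17.4 pos [0.5255 0.1861 0.1981] tooly 96.4 tz [-0.005 -0.    -1.   ] w 0.0852 F [-0.1 -0.2  0.2] gf 0.0
```

View pics/c9.png

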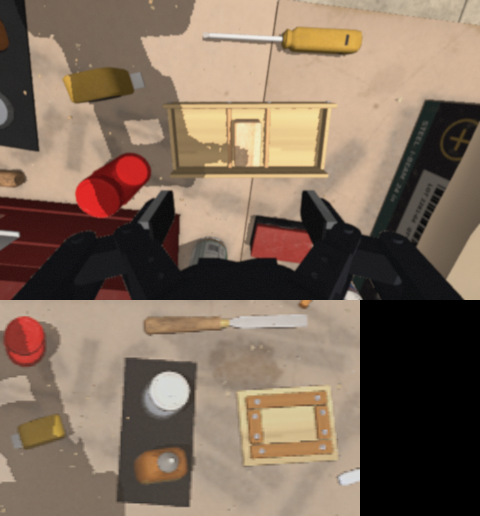

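The jar (168,392) and bottle (163,465) both stand on the mat, as the lower inset shows. The block is in the middle bay at about (331,188) in full-size wrist pixels, and the tape at about (133,113). Next I'll work out positions.

```bash
python3 -c "
from h import *
s=load('wrist');im=s['color']
hsv=cv2.cvtColor(im,cv2.COLOR_BGR2HSV)
g=cv2.cvtColor(im,cv2.COLOR_BGR2GRAY)
print('row170',g[170,296:364].tolist());print('col330',g[140:240,330].tolist());print('col318',g[140:240,322].tolist())
m=cv2.inRange(hsv,(18,120,50),(35,255,255));m[:,:70]=0;m[:,200:]=0
c=max(cv2.findContours(m,0,2)[0],key=cv2.contourArea);b=cv2.minAreaRect(c);print('tape',b,cv2.boxPoints(b).round().tolist())
for X in [(.53,.204,.047),(.4715,-.005,.062)]: print(proj(s,np.array(X)))
t=load('top');hsv=cv2.cvtColor(t['color'],cv2.COLOR_BGR2HSV);m=cv2.inRange(hsv,(18,110,60),(35,255,255));m[:200]=0;m[245:]=0;m[:,:300]=0;m[:,350:]=0
c=max(cv2.findContours(m,0,2)[0],key=cv2.contourArea);b=cv2.minAreaRect(c);p=cv2.boxPoints(b);print('tapetop',p.round(1).tolist(),[cast(t,*q,.06)[:2].round(3).tolist() for q in p])
"
```

```text
row170 [206, 207, 207, 207, 205, 191, 160, 150, 174, 177, 147, 116, 108, 115, 119, 121, 145, 181, 205, 220, 227, 228, 227, 228, 228, 228, 226, 226, 226, 226, 226, 229, 229, 226, 224, 224, 224, 221, 222, 223, 223, 220, 220, 220, 222, 226, 229, 230, 231, 227, 225, 219, 205, 201, 189, 153, 123, 110, 125, 169, 197, 203, 203, 202, 205, 208, 209, 209]
col330 [199, 204, 200, 185, 176, 190, 204, 209, 211, 212, 214, 216, 218, 220, 220, 220, 220, 207, 168, 117, 97, 104, 126, 166, 201, 217, 220, 220, 223, 226, 224, 224, 223, 223, 225, 226, 224, 222, 221, 221, 221, 221, 221, 222, 224, 225, 224, 224, 222, 223, 223, 222, 222, 222, 221, 220, 219, 218, 212, 193, 176, 178, 193, 202, 204, 196, 173, 147, 142, 152, 161, 163, 163, 166, 165, 166, 170, 182, 193, 201, 200, 179, 132, 97, 85, 86, 88, 89, 84, 82, 81, 105, 155, 189, 202, 198, 191, 187, 191, 193]
col318 [196, 202, 199, 186, 176, 188, 203, 208, 211, 212, 216, 217, 218, 219, 220, 220, 219, 207, 169, 118, 102, 107, 125, 165, 209, 229, 232, 232, 230, 228, 226, 227, 227, 226, 225, 226, 226, 224, 223, 224, 225, 226, 226, 226, 226, 226, 226, 226, 227, 226, 228, 226, 227, 225, 222, 221, 217, 204, 173, 147, 136, 137, 139, 143, 143, 141, 139, 136, 135, 136, 137, 139, 139, 139, 139, 135, 136, 139, 140, 140, 135, 120, 102, 89, 85, 89, 91, 89, 90, 85, 85, 107, 151, 189, 200, 198, 189, 186, 187, 188]
tape ((130.25677490234375, 111.54055786132812), (40.60655212402344, 89.7618637084961), 80.53767395019531) [[83.0, 99.0], [171.0, 84.0], [178.0, 124.0], [89.0, 139.0]]
[331.76056276 194.71275027]
[117.43860688 114.28817568]
tapetop [[308.8999938964844, 219.1999969482422], [332.20001220703125, 212.1999969482422], [336.20001220703125, 225.6999969482422], [312.8999938964844, 232.6999969482422]] [[0.477, 0.027], [0.496, -0.034], [0.461, -0.045], [0.442, 0.015]]
```

```bash
python3 -m handwheel '[[[0.35,1.8,-2,0,0,0,1],[0,0,-4,0,0,0,1],[0,0,-4,0,0,0,1],[0,0,-4,0,0,0,1],[0,0,-2.4,0,0,0,1],[0,0,-1.2,0,0,0,1],[0,0,0,0,0,0,1],[0,0,0,0,0,0,1],[0,0,0,0,0,0,-1],[0,0,0,0,0,0,-1],[0,0,0,0,0,0,-1],[0,0,0,0,0,0,-1],[0,0,0,0,0,0,-1],[0,0,0,0,0,0,-1],[0,0,0,0,0,0,-1],[0,0,0,0,0,0,-1]]]';  python3 -c "
from h import *;state()"
```

```text
time_s: 18.83
position: [0.5313, 0.2044, 0.0253]
tcp_rot: [0.002, -0.056, 0.998, 0.0]
force: [-0.3, -0.9, 7.0]
width: 0.0369
grip_force: 62.5
t 18.83 pos [0.5313 0.2044 0.0253] tooly 96.4 tz [ 0.003  0.    -1.   ] w 0.0369 F [-0.3 -0.9  7. ] gf 62.5
```

The block is gripped. I'll measure the cradle from the top picture while carrying the block.

```bash
python3 -m handwheel '[[[0,0,2,0,0,0,-1],[0,0,4,0,0,0,-1],[0,0,4,0,0,0,-1],[0,0,4,0,0,0,-1],[0,0,4,0,0,0,-1],[0,0,4,0,0,0,-1]]]';python3 -m handwheel '[[[-0.3,-3.8,0,0,0,-6.1,-1],[-0.3,-3.8,0,0,0,-6.1,-1],[-0.3,-3.8,0,0,0,-6.1,-1],[-0.3,-3.8,0,0,0,-6.1,-1],[-0.3,-3.8,0,0,0,-6.1,-1],[-0.3,-3.8,0,0,0,-6.1,-1],[-0.3,-3.8,0,0,0,-6.1,-1],[-0.3,-3.8,0,0,0,-6.1,-1],[-0.3,-3.8,0,0,0,-6.1,-1],[-0.3,-3.8,0,0,0,-6.1,-1],[-0.3,-3.8,0,0,0,-6.1,-1],[-0.3,-3.8,0,0,0,-6.1,-1],[-0.3,-3.8,0,0,0,-6.1,-1],[-0.3,-3.8,0,0,0,-6.1,-1],[-0.3,-3.8,0,0,0,-6.1,-1],[0,0,0,0,0,0,-1],[0,0,0,0,0,0,-1]]]'; python3 -c "
from h import *;state();t=load('top');hsv=cv2.cvtColor(t['color'],cv2.COLOR_BGR2HSV)
def bx(lo,hi,z,n):
  m=cv2.inRange(hsv,lo,hi);m[:190]=0;m[245:]=0;m[:,:425]=0;m[:,495:]=0
  c=max(cv2.findContours(m,0,2)[0],key=cv2.contourArea);p=cv2.boxPoints(cv2.minAreaRect(c));P=np.array([cast(t,*q,z)[:2] for q in p]);e=P[1:]-P[:-1];print(n,P.mean(0).round(4),np.linalg.norm(e,axis=1).round(3),np.degrees(np.arctan2(e[:,1],e[:,0])).round(1),p.round(1).tolist())
bx((8,110,60),(17,255,255),.024,'fence')
bx((12,40,120),(30,150,255),.012,'base')
for X in [(.486,-.378,.012)]:print(proj(t,np.array(X)))
s=snap('wrist','w10.png')
"
```

```text
time_s: 19.33
position: [0.5292, 0.2042, 0.2457]
tcp_rot: [-0.0, -0.056, 0.998, 0.0]
force: [1.5, -0.0, -1.0]
width: 0.0369
grip_force: 61.3
time_s: 20.75
position: [0.4844, -0.3677, 0.2433]
tcp_rot: [-0.0, 0.677, 0.736, 0.0]
force: [-1.1, 0.8, -2.0]
width: 0.0366
grip_force: 61.4
t 20.75 pos [ 0.4844 -0.3677  0.2433] tooly 4.8 tz [-0.  0. -1.] w 0.0366 F [-1.1  0.8 -2. ] gf 61.4
fence [ 0.4865 -0.3778] [0.123 0.093 0.122] [ -85.5 -178.1   94.5] [[436.29998779296875, 203.0], [482.0, 199.89999389648438], [484.29998779296875, 234.60000610351562], [438.6000061035156, 237.6999969482422]]
base [ 0.4929 -0.3788] [0.187 0.147 0.184] [-89.4 177.9  90.7] [[425.0, 190.0], [494.0, 190.0], [494.0, 244.0], [425.0, 244.0]]
[459.22463871 219.35155538]
```

```bash
python3 -m handwheel '[[[0.2,-1.1,0,0,0,0,-1],[0,0,-4,0,0,0,-1],[0,0,-4,0,0,0,-1],[0,0,-4,0,0,0,-1],[0,0,-4,0,0,0,-1],[0,0,-2.5,0,0,0,-1],[0,0,0,0,0,0,-1],[0,0,0,0,0,0,-1]]]'; python3 -c "
from h import *;state();s=snap('wrist','w11.png');t=snap('top','t11.png');c=snap('scene')
C=np.zeros((600,640,3),np.uint8);C[:400]=s['color'];C[400:,:320]=cv2.resize(t['color'][185:255,410:522],(320,200));cv2.imwrite('pics/c11.png',C)"
```

```text
time_s: 21.47
position: [0.4871, -0.3753, 0.0577]
tcp_rot: [-0.002, 0.675, 0.737, 0.0]
force: [0.8, 0.5, -1.3]
width: 0.0367
grip_force: 61.3
t 21.47 pos [ 0.4871 -0.3753  0.0577] tooly 5.0 tz [-0.002  0.002 -1.   ] w 0.0367 F [ 0.8  0.5 -1.3] gf 61.3
```

View pics/c11.png

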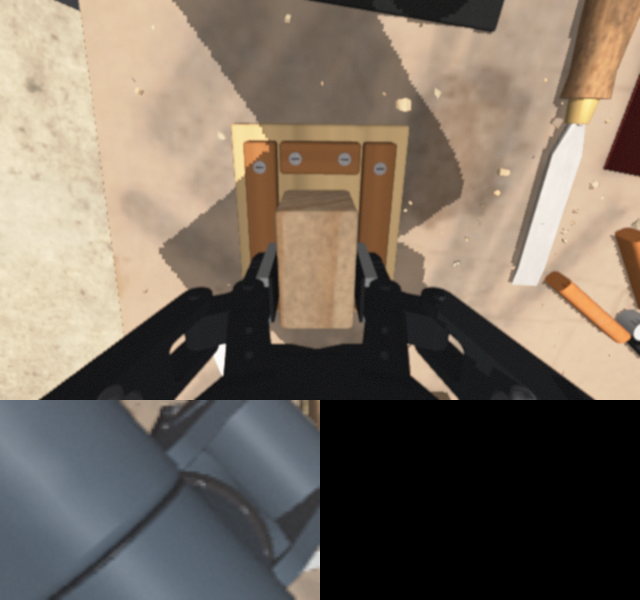

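The block hangs over the pocket. The base's far edge runs from (233,125) to (408,125), the far fence's inner edge is at v=174, the side fences' inner edges are at u=277 and 362, and the block's upper far edge is at (277..356, 211). I'll turn these into offsets.

```bash
python3 -c "
from h import *
s=load('wrist')
A=cast(s,233,125,.012);B=cast(s,408,125,.012);print('base far',A,B,np.linalg.norm(B-A),np.degrees(np.arctan2(*(B-A)[1::-1])))
i=cast(s,319,174,.024);print('inner far edge',i)
for v in (200,240): L,R=cast(s,277,v,.024),cast(s,362.5,v,.024);print('inner',L[:2],R[:2],np.linalg.norm(L-R))
a=cast(s,277,212,.0794);b=cast(s,356,210,.0794);print('block far top',a,b,np.linalg.norm(b-a))
u=np.array([np.cos(np.radians(4.9)),np.sin(np.radians(4.9))]);w=np.array([-u[1],u[0]])
print('cradle c from base',((A+B)/2)[:2]-.0705*w,'from inner y',i[:2]-.0405*w,'block c',((a+b)/2)[:2]-.0325*w)
"
```

```text
base far [ 0.42748561 -0.31127864  0.012     ] [ 0.53815074 -0.30143313  0.012     ] 0.11110223617545623 5.084028017911947
inner far edge [ 0.48446525 -0.33546686  0.024     ]
inner [ 0.4591383  -0.35477024] [ 0.51383749 -0.34988275] 0.05491710681108848
inner [ 0.46049801 -0.38280112] [ 0.51763643 -0.37768244] 0.05736723608230373
block far top [ 0.46586577 -0.34301685  0.0794    ] [ 0.50096746 -0.33892925  0.0794    ] 0.03533888679818236
cradle c from base [ 0.48884007 -0.37659823] from inner y [ 0.48792464 -0.37581884] block c [ 0.48619266 -0.37335427]
```

```bash
python3 -m handwheel '[[[0.15,-0.25,-1,0,0,0,-1],[0,0,-1,0,0,0,-1],[0,0,-0.7,0,0,0,-1],[0,0,0,0,0,0,-1],[0,0,0,0,0,0,-1]]]'; python3 -c "
from h import *;state()"
```

```text
time_s: 22.03
position: [0.4881, -0.3788, 0.0308]
tcp_rot: [-0.001, 0.676, 0.737, 0.0]
force: [-0.3, 1.1, -1.1]
width: 0.0369
grip_force: 61.4
t 22.03 pos [ 0.4881 -0.3788  0.0308] tooly 4.9 tz [-0.001  0.001 -1.   ] w 0.0369 F [-0.3  1.1 -1.1] gf 61.4
```

```bash
python3 -m handwheel '[[[0,0,-0.2,0,0,0,-1],[0,0,0,0,0,0,-1],[0,0,0,0,0,0,1],[0,0,0,0,0,0,1],[0,0,0,0,0,0,1],[0,0,0,0,0,0,1],[0,0,0,0,0,0,1],[0,0,0,0,0,0,1],[0,0,3,0,0,0,1],[0,0,4,0,0,0,1],[0,0,4,0,0,0,1],[0,0,4,0,0,0,1],[0,0,4,0,0,0,1],[0,0,4,0,0,0,1]]]'; python3 -m handwheel '[[[0,2,2,0,0,1.2,1],[0,4,0,0,0,1.2,1],[-0.2,4,0,0,0,1.2,1],[-0.2,4,0,0,0,1.2,1],[-0.2,4,0,0,0,1.2,1],[-0.2,4,0,0,0,1.2,1],[-0.2,4,0,0,0,1.2,1],[-0.2,4,0,0,0,1.2,1],[-0.2,4,0,0,0,1.2,1],[-0.2,3,-2,0,0,1.2,1],[0,0,-2,0,0,0,1],[0,0,0,0,0,0,1],[0,0,0,0,0,0,1]]]'; python3 -c "
from h import *;state();s=snap('wrist','w12.png');t=snap('top','t12.png')
hsv=cv2.cvtColor(s['color'],cv2.COLOR_BGR2HSV);m=cv2.inRange(hsv,(17,110,40),(35,255,255))
n,l,st,ce=cv2.connectedComponentsWithStats(m);print([ (st[i].tolist()) for i in range(1,n) if st[i,4]>300])
print('pred',proj(s,np.array([.471,-.006,.062])), proj(s,np.array([.471,-.006,0])))
hsv=cv2.cvtColor(t['color'],cv2.COLOR_BGR2HSV)
h=t['color'][195:245:4,430:490:4]; print(cv2.cvtColor(h,cv2.COLOR_BGR2GRAY))"
```

```text
time_s: 23.2
position: [0.4883, -0.3788, 0.2617]
tcp_rot: [-0.0, 0.676, 0.737, 0.0]
force: [-0.0, -0.7, 0.4]
width: 0.0856
grip_force: 0.0
time_s: 24.28
position: [0.4721, -0.0089, 0.2393]
tcp_rot: [-0.001, 0.595, 0.804, -0.0]
force: [-0.1, 0.4, 1.7]
width: 0.0854
grip_force: 0.0
t 24.28 pos [ 0.4721 -0.0089  0.2393] tooly 17.0 tz [-0.002  0.    -1.   ] w 0.0854 F [-0.1  0.4  1.7] gf 0.0
[[302, 148, 31, 57, 1639]]
pred [316.83350727 180.0024744 ] [316.82030725 169.62815434]
[[128 125 128 126 130 131 148 156 153 158 163 164 162 164 161]
 [128 126 121 109 132 155 192 198 194 193 193 194 196 193 163]
 [145 191 139 130 131 129 128 130 131 131 133 135 130 177 163]
 [157 194 139 159 133 133 131 131 130 131 133 130 131 184 157]
 [148 191 120 137 194 196 158 161 181 194 196 176 142 165 162]
 [143 195 116 156 198 136 183 185 186 186 176 170 130 140 154]
 [146 195  99 132 194 112 196 193 194 192 188 196 131 131 146]
 [154 168 110 129 142 112 201 200 194 196 191 192 138 140 155]
 [150 134 112 110 150 159 183 183 182 183 185 184 124 133 165]
 [144 146 161 132 129 130 131 131 133 135 134 135 151 134 173]
 [145 123 167 134 120 130 130 129 132 131 129 118 112 116 179]
 [150 127 179 180 180 178 178 177 181 179 181 153 130 108 145]
 [157 151 141 149 147 151 155 161 164 163 157 146 147 157 160]]
```

The tape's mask is centred at (317.5,176) and 31 px wide, so the tool yaw is aligned with it. Gripping it now.

```bash
python3 -m handwheel '[[[-0.1,0.6,-3,0,0,0,1],[0,0,-4,0,0,0,1],[0,0,-4,0,0,0,1],[0,0,-4,0,0,0,1],[0,0,-4,0,0,0,1],[0,0,-2,0,0,0,1],[0,0,-0.8,0,0,0,1],[0,0,0,0,0,0,1],[0,0,0,0,0,0,-1],[0,0,0,0,0,0,-1],[0,0,0,0,0,0,-1],[0,0,0,0,0,0,-1],[0,0,0,0,0,0,-1],[0,0,0,0,0,0,-1],[0,0,0,0,0,0,-1],[0,0,0,0,0,0,-1]]]'; python3 -c "
from h import *;state()"; python3 -m handwheel '[[[0,0,2,0,0,0,-1],[0,0,4,0,0,0,-1],[0,0,4,0,0,0,-1],[0,0,4,0,0,0,-1],[0,0,2,0,0,0,-1],[0,0,0,0,0,0,-1]]]'; python3 -c "
from h import *;state()"
```

```text
time_s: 25.72
position: [0.4723, -0.0034, 0.0231]
tcp_rot: [0.001, 0.595, 0.804, 0.0]
force: [-1.4, -1.5, 6.8]
width: 0.033
grip_force: 60.8
t 25.72 pos [ 0.4723 -0.0034  0.0231] tooly 16.9 tz [ 0.002 -0.001 -1.   ] w 0.033 F [-1.4 -1.5  6.8] gf 60.8
time_s: 26.22
position: [0.4746, -0.0037, 0.1867]
tcp_rot: [0.005, 0.595, 0.804, 0.002]
force: [1.1, -0.8, -2.2]
width: 0.0332
grip_force: 60.6
t 26.22 pos [ 0.4746 -0.0037  0.1867] tooly 17.0 tz [ 0.011 -0.003 -1.   ] w 0.0332 F [ 1.1 -0.8 -2.2] gf 60.6
```

```bash
python3 -c "
from h import *
s=load('wrist')
for z in (.05,.06): print(z,cast(s,317.5,205,z),cast(s,317.5,148,z))
print('bot',cast(s,317.5,148,.0))"
python3 -m handwheel '[[[0.5,1.75,0,0,0,6.63,-1],[0.5,1.75,0,0,0,6.63,-1],[0.5,1.75,0,0,0,6.63,-1],[0.5,1.75,0,0,0,6.63,-1],[0.5,1.75,0,0,0,6.63,-1],[0.5,1.75,0,0,0,6.63,-1],[0.5,1.75,0,0,0,6.63,-1],[0.5,1.75,0,0,0,6.63,-1],[0.5,1.75,0,0,0,6.63,-1],[0.4,1.75,0,0,0,6.63,-1],[0.4,1.75,0,0,0,6.63,-1],[0.4,1.75,0,0,0,6.63,-1],[0,0,0,0,0,0,-1],[0,0,0,0,0,0,-1],[0,0,0,0,0,0,-1]]]'; python3 -c "
from h import *;state();snap('wrist','w13.png')"
```

```text
0.05 [ 0.48167517 -0.0380372   0.05      ] [0.46157715 0.0273276  0.05      ]
0.06 [ 0.48070221 -0.03495757  0.06      ] [0.46120764 0.02844463 0.06      ]
bot [0.4634247  0.02174243 0.        ]
time_s: 27.47
position: [0.5274, 0.2063, 0.1806]
tcp_rot: [-0.001, -0.056, 0.998, -0.0]
force: [0.7, -0.5, -2.4]
width: 0.0332
grip_force: 60.6
t 27.47 pos [0.5274 0.2063 0.1806] tooly 96.4 tz [-0.003 -0.001 -1.   ] w 0.0332 F [ 0.7 -0.5 -2.4] gf 60.6
```

```bash
python3 -m handwheel '[[[0.5,-0.1,0,0,0,0,-1],[0,0,-3,0,0,0,-1],[0,0,-4,0,0,0,-1],[0,0,-2.4,0,0,0,-1],[0,0,0,0,0,0,-1],[0,0,0,0,0,0,-1]]]'; python3 -c "
from h import *;state();s=snap('wrist','w14.png');c=snap('scene')
q=cv2.resize(c['color'][170:300,190:330],(646,600));cv2.imwrite('pics/s14.png',q)
g=cv2.cvtColor(s['color'],cv2.COLOR_BGR2GRAY);hsv=cv2.cvtColor(s['color'],cv2.COLOR_BGR2HSV)
m=cv2.inRange(hsv,(17,110,30),(35,255,255));n,l,st,ce=cv2.connectedComponentsWithStats(m);print([ (st[i].tolist()) for i in range(1,n) if st[i,4]>300])
for X in [(-.054,-.118,.045),(-.054,.118,.045),(-.048,-.026,.019),(-.048,.026,.019),(-.04,0,.03),(-.0335+0,0,.09)]:
  a=np.radians(6.5);x,y,z=X;print(X,proj(s,np.array([.5266+x*np.cos(a)-y*np.sin(a),.2043+x*np.sin(a)+y*np.cos(a),z])).round())"
```

```text
time_s: 28.02
position: [0.5331, 0.2049, 0.0866]
tcp_rot: [-0.002, -0.056, 0.998, -0.0]
force: [0.3, 0.0, -2.2]
width: 0.0331
grip_force: 60.3
t 28.02 pos [0.5331 0.2049 0.0866] tooly 96.4 tz [-0.003 -0.001 -1.   ] w 0.0331 F [ 0.3  0.  -2.2] gf 60.3
[[382, 0, 175, 35, 5117], [275, 199, 84, 151, 11234]]
(-0.054, -0.118, 0.045) [128. 139.]
(-0.054, 0.118, 0.045) [502. 139.]
(-0.048, -0.026, 0.019) [279. 144.]
(-0.048, 0.026, 0.019) [351. 144.]
(-0.04, 0, 0.03) [315. 158.]
(-0.0335, 0, 0.09) [315. 188.]
```

View pics/w14.png

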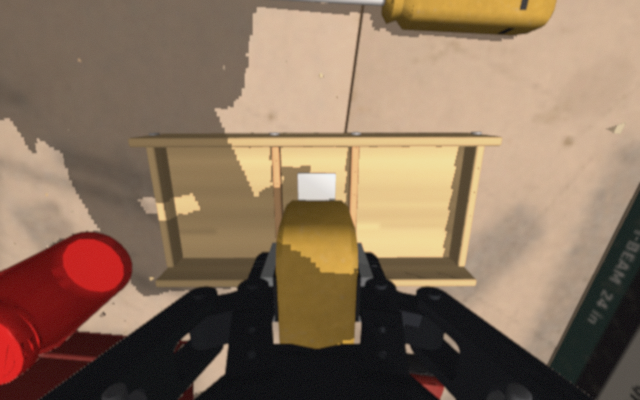

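The rack edges match the prediction, running from (130,139) to (500,139), with the dividers at u=283 and 350. The tape's white tab ends at (317,173). One numeric check of the tab end follows, then I lower it. This was my last picture view, so later checks will be numeric.

```bash
python3 -c "
from h import *
s=load('wrist');a=np.radians(6.5)
for u,v in((317,173),(298,173),(335,173)):
  p=cast(s,u,v,.0645)[:2]-[.5266,.2043];print('tab end local',p@[np.cos(a),np.sin(a)],p@[-np.sin(a),np.cos(a)])
p=cast(s,315,146,.045)[:2]-[.5266,.2043];print('wall inner?',p@[np.cos(a),np.sin(a)])"
python3 -m handwheel '[[[0,0,-2,0,0,0,-1],[0,0,-2,0,0,0,-1],[0,0,-0.9,0,0,0,-1],[0,0,0,0,0,0,-1],[0,0,0,0,0,0,-1]]]'; python3 -c "
from h import *;state()"
```

```text
tab end local -0.03620908394508468 0.0011466167131364453
tab end local -0.03621797331160732 -0.009949814304520091
tab end local -0.03620066276003353 0.01165862550125376
wall inner? -0.04966035431381694
time_s: 28.53
position: [0.5282, 0.2051, 0.0424]
tcp_rot: [-0.005, -0.057, 0.998, -0.001]
force: [-14.1, -2.2, 16.5]
width: 0.0332
grip_force: 62.2
t 28.53 pos [0.5282 0.2051 0.0424] tooly 96.5 tz [-0.01  -0.002 -1.   ] w 0.0332 F [-14.1  -2.2  16.5] gf 62.2
```

Contact at the +x wall. I'll lift slightly, shift 6 mm towards -x and re-measure the tab against the near wall.

```bash
python3 -m handwheel '[[[0,0,2,0,0,0,-1],[-0.6,0,2.5,0,0,0,-1],[0,0,0,0,0,0,-1],[0,0,0,0,0,0,-1]]]'; python3 -c "
from h import *;state();s=snap('wrist');a=np.radians(6.5);o=r.get_obs()['position']
cv2.imwrite('pics/w15.png',s['color'])
hsv=cv2.cvtColor(s['color'],cv2.COLOR_BGR2HSV);m=cv2.inRange(hsv,(0,0,170),(180,35,255));m[:100]=0;m[230:]=0;m[:,:285]=0;m[:,345:]=0
n,l,st,ce=cv2.connectedComponentsWithStats(m);i=1+st[1:,4].argmax();print('tab',st[i])
m=cv2.inRange(hsv,(17,110,30),(35,255,255));n,l,st2,ce=cv2.connectedComponentsWithStats(m);print([st2[k].tolist() for k in range(1,n) if st2[k,4]>300])
p=cast(s,st[i][0]+st[i][2]/2,st[i][1],o[2]-.0225)[:2]-[.5266,.2043];print(p@[np.cos(a),np.sin(a)],p@[-np.sin(a),np.cos(a)])
g=cv2.cvtColor(s['color'],cv2.COLOR_BGR2GRAY);print(g[110:200,318].tolist())
for z in(.045,.009):
  for x in(-.054,-.048): print(z,x,proj(s,np.array([.5266+x*np.cos(a),.2043+x*np.sin(a),z])).round(1))
"
```

```text
time_s: 28.87
position: [0.5302, 0.2062, 0.087]
tcp_rot: [0.004, -0.057, 0.998, 0.0]
force: [0.3, -0.3, -2.9]
width: 0.0332
grip_force: 60.1
t 28.87 pos [0.5302 0.2062 0.087 ] tooly 96.5 tz [ 0.008  0.001 -1.   ] w 0.0332 F [ 0.3 -0.3 -2.9] gf 60.1
tab [328 201   6   6  22]
[[380, 0, 176, 38, 5609], [272, 207, 89, 143, 11567]]
-0.021103712666624766 0.011293016986595947
[189, 190, 191, 191, 191, 192, 193, 192, 193, 193, 192, 190, 193, 192, 192, 193, 193, 193, 192, 193, 191, 192, 191, 192, 181, 145, 105, 88, 87, 88, 108, 153, 185, 198, 200, 201, 199, 196, 186, 181, 191, 200, 206, 207, 208, 209, 210, 211, 212, 214, 215, 217, 218, 218, 216, 217, 217, 217, 215, 214, 214, 213, 211, 212, 210, 210, 209, 209, 210, 208, 208, 208, 207, 206, 207, 206, 206, 204, 202, 202, 200, 199, 199, 200, 199, 201, 200, 200, 196, 177]
0.045 -0.054 [312.6 142.7]
0.045 -0.048 [312.6 152.2]
0.009 -0.054 [313.1 137.4]
0.009 -0.048 [313.2 145.5]
```

```bash
python3 -c "
from h import *
s=load('wrist');hsv=cv2.cvtColor(s['color'],cv2.COLOR_BGR2HSV)
old=cv2.cvtColor(cv2.imread('pics/w14.png'),cv2.COLOR_BGR2HSV)
for n,h in(('old',old),('new',hsv)):
  for rr in (165,175,185,195,203,210): print(n,rr,' '.join('%d/%d'%(h[rr,c,1],h[rr,c,2]) for c in range(270,366,6)))
"
```

```text
old 165 97/233 111/238 102/228 97/235 93/241 98/231 105/208 92/241 92/242 93/241 93/241 90/241 91/242 101/142 111/239 90/242
old 175 102/222 111/238 105/156 105/143 103/143 10/226 9/230 8/234 6/237 3/239 1/240 71/236 93/238 107/134 111/238 95/239
old 185 105/208 114/235 106/116 103/139 103/139 11/223 11/224 10/224 9/228 9/234 8/238 83/230 97/233 106/125 111/239 97/233
old 195 104/137 118/140 105/107 104/135 104/135 14/220 14/219 13/221 12/221 11/222 10/225 92/227 98/231 113/120 114/232 99/231
old 203 105/138 118/141 112/107 119/107 175/80 178/79 172/80 176/81 186/81 173/84 182/84 173/87 161/95 111/119 111/238 98/235
old 210 104/135 117/139 112/98 170/84 175/86 171/88 166/89 182/87 169/92 169/92 182/91 177/95 166/95 151/108 112/237 99/229
new 165 114/219 119/223 92/241 91/241 91/240 89/240 91/241 90/240 91/240 91/241 91/241 90/241 94/237 119/144 114/233 89/240
new 175 115/166 115/231 96/236 97/236 97/237 96/237 96/236 97/237 96/237 96/238 95/237 95/237 95/239 122/157 111/234 95/238
new 185 109/138 116/136 103/138 105/139 102/138 103/138 105/214 99/233 98/234 97/234 99/234 98/235 104/221 121/173 112/229 99/234
new 195 107/129 117/137 106/135 106/135 103/134 103/134 108/132 104/144 99/230 101/229 101/229 101/230 105/206 120/196 117/218 99/230
new 203 105/138 119/139 105/136 103/139 102/138 22/125 12/124 14/125 15/123 12/124 14/166 98/231 104/214 121/205 108/228 99/233
new 210 105/134 116/138 115/109 164/109 168/109 165/110 167/110 165/108 168/108 174/104 173/109 172/108 168/109 163/114 112/223 98/231
```

The tab rows show that the tape caught the +x wall top and pitched about 22° in the grip, with its tab end low. I'll lift, tilt the tool to level the tape, and check the tilt from the scene camera numerically.

```bash
python3 -m handwheel '[[[0,0,3,-0.62,5.47,0,-1],[0,0,4,-0.62,5.47,0,-1],[0,0,3,-0.62,5.47,0,-1],[0,0,0,-0.62,5.47,0,-1],[0,0,0,0,0,0,-1],[0,0,0,0,0,0,-1]]]'; python3 -c "
from h import *;state();s=snap('scene');im=s['color'];o=r.get_obs()['position']
print('tcp px',proj(s,o))
hsv=cv2.cvtColor(im,cv2.COLOR_BGR2HSV);m=cv2.inRange(hsv,(17,110,40),(35,255,255));n,l,st,ce=cv2.connectedComponentsWithStats(m)
print([(st[k].tolist(),ce[k].round().tolist()) for k in range(1,n) if st[k,4]>60])
a=np.radians(6.5);u=np.array([np.cos(a),np.sin(a),0])
A=proj(s,o+[0,.017,-.023]);print('hor dir deg',np.degrees(np.arctan2(*(proj(s,o+[0,.017,-.02]+.04*u)-A)[::-1])),'vert dir',np.degrees(np.arctan2(*(proj(s,o+[0,0,.03])-proj(s,o))[::-1])),'y dir',np.degrees(np.arctan2(*(proj(s,o+[0,.03,0])-proj(s,o))[::-1])))
c,rr=proj(s,o).astype(int)
for y in range(rr-36,rr+34,2): print(y,''.join('Y' if m[y,x] else ('W' if hsv[y,x,1]<40 and hsv[y,x,2]>150 else ('k' if hsv[y,x,2]<60 else '.')) for x in range(c-40,c+50)))
"
```

```text
time_s: 29.42
position: [0.5284, 0.2055, 0.1731]
tcp_rot: [-0.18, -0.055, 0.982, -0.01]
force: [-0.1, 0.2, -3.1]
width: 0.0333
grip_force: 59.9
t 29.42 pos [0.5284 0.2055 0.1731] tooly 96.4 tz [-0.352 -0.04  -0.935] w 0.0333 F [-0.1  0.2 -3.1] gf 59.9
tcp px [251.55299091 203.16819423]
[([240, 181, 23, 34, 489], [251.0, 197.0]), ([251, 284, 38, 35, 581], [269.0, 301.0])]
hor dir deg -143.96305410256863 vert dir -98.65092586180569 y dir 149.46999251670033
167 WWWWWWW.kkk...kkkkkkkkkkkkkkkkkkkkkkkk...kkkkkkkkk........................................
169 WWWWWW..k.....kkkkkkkk.kkkkkkkkkkkkkkkk..kkkkkkkkk........................................
171 WWWWWWW......kkkkkkkkkkkkkkkkkkkkkkkkkkkkkkkkkkkkk........................................
173 WWWWWWW....kkkkkkkkkkkkkkkkkkkkkkkkkkkkkkkkkkkkkkkk.......................................
175 WWWWWW.......kkkkkkkkkkkkkkkkkkkkkkkkkkkkkkkkkkkkkk.......................................
177 WWWW............kkkkkkkkkkkkkk...kkkkkkkkkkkkkkkkk........................................
179 .............WW..kkkkkkkkkkkk.......kkkkkkkkkkk....................
[... 1983 characters left out ...]
...................................
223 ..........................................................................................
225 ...kkkk...................................................................................
227 kkkkkkk...................................................................................
229 kkkkkk....................................................................................
231 kk........................................................................................
233 ..........................................................................................
235 ..........................................................................................
```

I'll set the tape back on open bench near its old spot to level it, then regrasp.

```bash
python3 -m handwheel '[[[-1.1,-3.4,0,0,0,0,-1],[-1.1,-3.4,0,0,0,0,-1],[-1.1,-3.4,0,0,0,0,-1],[-1.1,-3.4,0,0,0,0,-1],[-1.1,-3.4,0,0,0,0,-1],[-1.1,-3.4,0,0,0,0,-1],[0,0,-3,0,0,0,-1],[0,0,-4,0,0,0,-1],[0,0,-4,0,0,0,-1],[0,0,-2,0,0,0,-1],[0,0,0,0,0,0,-1],[0,0,0,0,0,0,-1]]]'; python3 -m handwheel '[[[0,0,-0.6,0,0,0,-1],[0,0,0,0,0,0,-1],[0,0,0,0,0,0,-1]]]';python3 -m handwheel '[[[0,0,-0.5,0,0,0,-1],[0,0,0,0,0,0,-1],[0,0,0,0,0,0,-1]]]'
```

```text
time_s: 30.47
position: [0.4598, 0.0022, 0.0439]
tcp_rot: [-0.182, -0.056, 0.982, -0.01]
force: [-0.5, 0.2, -1.6]
width: 0.0333
grip_force: 59.8
time_s: 30.72
position: [0.4626, 0.0018, 0.0397]
tcp_rot: [-0.179, -0.056, 0.982, -0.011]
force: [-0.4, -0.2, -1.8]
width: 0.033
grip_force: 59.8
time_s: 30.97
position: [0.462, 0.0018, 0.0339]
tcp_rot: [-0.18, -0.056, 0.982, -0.01]
force: [-0.1, -0.4, -3.1]
width: 0.0334
grip_force: 59.8
```

```bash
for i in 1; do python3 -m handwheel '[[[0,0,-0.4,0,0,0,-1],[0,0,0,0,0,0,-1],[0,0,0,0,0,0,-1]]]' | grep -E 'pos|force:'; python3 -m handwheel '[[[0,0,-0.4,0,0,0,-1],[0,0,0,0,0,0,-1],[0,0,0,0,0,0,-1]]]'| grep -E 'pos|force:'; done
```

```text
position: [0.4617, 0.0018, 0.0294]
force: [0.2, 0.5, -2.2]
grip_force: 59.8
position: [0.4617, 0.0018, 0.0253]
force: [0.6, 0.5, -2.6]
grip_force: 59.8
```

```bash
python3 -m handwheel '[[[0,0,-0.3,0,0,0,-1],[0,0,0,0,0,0,-1],[0,0,0,0,0,0,-1]]]' | grep -E 'pos|force:'
```

```text
position: [0.4624, 0.0017, 0.0234]
force: [0.5, 0.1, 4.4]
grip_force: 61.1
```

```bash
python3 -m handwheel '[[[0,0,0,0,0,0,1],[0,0,0,0,0,0,1],[0,0,0,0,0,0,1],[0,0,0,0,0,0,1],[0,0,0,0,0,0,1],[0,0,0,0,0,0,1],[0.7,0.1,1.9,0,0,0,1],[1.4,0.1,3.7,0,0,0,1],[1.4,0.1,3.7,0,0,0,1],[0.7,0.1,1.9,0,0,0,1],[-0.6,0,2.5,0.62,-5.47,0,1],[-1.2,0,2.5,0.62,-5.47,0,1],[-1.2,0,2.5,0.62,-5.47,0,1],[-1.2,-0.1,2.5,0.62,-5.47,0,1],[0,0,0,0,0,0,1],[0,0,0,0,0,0,1]]]' ; python3 -c "
from h import *;state();s=snap('wrist','w16.png');a=np.radians(6.5)
hsv=cv2.cvtColor(s['color'],cv2.COLOR_BGR2HSV);m=cv2.inRange(hsv,(17,110,40),(35,255,255));n,l,st,ce=cv2.connectedComponentsWithStats(m)
for k in range(1,n):
  if st[k,4]>300:
    c=max(cv2.findContours((l==k).astype(np.uint8),0,2)[0],key=cv2.contourArea);print(st[k],cv2.minAreaRect(c))
print(proj(s,np.array([.465,.002,.062])),proj(s,np.array([.465,.002,0])))
w=cv2.inRange(hsv,(0,0,150),(180,30,255))
n,l,st,ce=cv2.connectedComponentsWithStats(w);print([st[k].tolist() for k in range(1,n) if st[k,4]>60])
"
```

```text
time_s: 33.05
position: [0.4609, 0.0047, 0.2364]
tcp_rot: [0.013, -0.056, 0.998, 0.0]
force: [0.8, -0.2, 0.7]
width: 0.0853
grip_force: 0.0
t 33.05 pos [0.4609 0.0047 0.2364] tooly 96.4 tz [ 0.025  0.002 -1.   ] w 0.0853 F [ 0.8 -0.2  0.7] gf 0.0
[ 505  118   97   27 2060] ((552.9600830078125, 130.79800415039062), (95.58060455322266, 23.670433044433594), 2.862405300140381)
[ 299  156   31   59 1697] ((314.0, 185.0), (30.0, 58.0), 0.0)
[312.92196575 182.37808707] [313.50481225 170.3899326 ]
[[30, 115, 68, 30, 1083], [421, 122, 89, 10, 438], [307, 143, 17, 13, 203], [147, 183, 39, 36, 1065], [98, 200, 53, 53, 2030], [19, 259, 79, 16, 838], [3, 316, 13, 10, 94]]
```

```bash
python3 -c "
from h import *
s=load('wrist');a=np.radians(6.5);u=np.array([np.cos(a),np.sin(a)])
T=cast(s,315.5,143,.001)[:2];print('tab end',T,'far end seen',cast(s,314,214.5,.05)[:2],cast(s,314,214.5,.06)[:2],'tab base',cast(s,315.5,156,.001)[:2])
print('origin',T+.040*u,'case c',T+.0465*u)"
```

```text
tab end [0.42871655 0.0005971 ] far end seen [0.50821197 0.00790916] [0.50433132 0.00756942] tab base [0.44541679 0.00247725]
origin [0.46845943 0.00512523] case c [0.47491764 0.00586105]
```

The tape stands level again, with its case at (314,185) and its tab towards -x at (315,143..156). I'll regrasp lower.

```bash
python3 -m handwheel '[[[1.25,0.05,-3,-0.16,1.4,0,1],[0,0,-4,0,0,0,1],[0,0,-4,0,0,0,1],[0,0,-4,0,0,0,1],[0,0,-4,0,0,0,1],[0,0,-2,0,0,0,1],[0,0,-1.3,0,0,0,1],[0,0,0,0,0,0,1],[0,0,0,0,0,0,1],[0,0,0,0,0,0,-1],[0,0,0,0,0,0,-1],[0,0,0,0,0,0,-1],[0,0,0,0,0,0,-1],[0,0,0,0,0,0,-1],[0,0,0,0,0,0,-1],[0,0,0,0,0,0,-1],[0,0,0,0,0,0,-1]]]';python3 -c "
from h import *;state()"
```

```text
time_s: 34.52
position: [0.4753, 0.005, 0.0128]
tcp_rot: [0.0, -0.056, 0.998, -0.001]
force: [-0.3, -0.6, 6.5]
width: 0.0338
grip_force: 60.5
t 34.52 pos [0.4753 0.005  0.0128] tooly 96.5 tz [ 0.    -0.001 -1.   ] w 0.0338 F [-0.3 -0.6  6.5] gf 60.5
```

```bash
python3 -m handwheel '[[[0,0,2,0,0,0,-1],[0,0,4,0,0,0,-1],[0,0,4,0,0,0,-1],[0,0,4,0,0,0,-1],[0.9,3.3,0,0,0,0,-1],[0.9,3.3,0,0,0,0,-1],[0.9,3.3,0,0,0,0,-1],[0.9,3.3,0,0,0,0,-1],[0.9,3.3,0,0,0,0,-1],[0.9,3.3,0,0,0,0,-1],[0.2,0.2,0,0,0,0,-1],[0,0,-4,0,0,0,-1],[0,0,-3.5,0,0,0,-1],[0,0,0,0,0,0,-1],[0,0,0,0,0,0,-1],[0,0,0,0,0,0,-1]]]';python3 -c "
from h import *;state();s=snap('wrist','w17.png');o=r.get_obs()['position']
hsv=cv2.cvtColor(s['color'],cv2.COLOR_BGR2HSV)
m=cv2.inRange(hsv,(0,0,100),(180,40,255));m[:140]=0;m[240:]=0;m[:,:285]=0;m[:,345:]=0
n,l,st,ce=cv2.connectedComponentsWithStats(m);print([st[k].tolist() for k in range(1,n) if st[k,4]>20])
m=cv2.inRange(hsv,(17,110,30),(35,255,255));n,l,st2,ce=cv2.connectedComponentsWithStats(m);print([st2[k].tolist() for k in range(1,n) if st2[k,4]>300])
print('col300',hsv[125:200,300,2].tolist());print('col345',hsv[125:200,345,2].tolist())
a=np.radians(6.5)
for X in [(-.054,.0,.045),(-.048,.0,.045),(-.048,-.026,.019),(-.048,.026,.019),(-.032,-.026,.019),(-.032,.026,.019)]:
  x,y,z=X;print(X,proj(s,np.array([.525+x*np.cos(a)-y*np.sin(a),.2041+x*np.sin(a)+y*np.cos(a),z])).round(1))
print('row165',hsv[165,260:376,2].tolist())
"
```

```text
time_s: 35.85
position: [0.531, 0.2051, 0.0777]
tcp_rot: [-0.001, -0.056, 0.998, -0.0]
force: [0.3, -0.8, -1.9]
width: 0.033
grip_force: 60.5
t 35.85 pos [0.531  0.2051 0.0777] tooly 96.5 tz [-0.001 -0.    -1.   ] w 0.033 F [ 0.3 -0.8 -1.9] gf 60.5
[[296, 170, 41, 30, 1175]]
[[384, 0, 183, 35, 5310], [271, 198, 92, 152, 12407]]
col300 [217, 216, 215, 217, 215, 217, 216, 217, 217, 217, 204, 167, 122, 101, 101, 100, 127, 177, 215, 227, 230, 231, 231, 229, 224, 207, 194, 215, 229, 234, 234, 236, 237, 237, 238, 240, 240, 241, 236, 211, 169, 152, 149, 150, 150, 164, 200, 223, 227, 226, 225, 225, 224, 225, 224, 223, 224, 224, 223, 223, 221, 222, 221, 222, 220, 221, 220, 219, 220, 220, 220, 217, 206, 168, 120]
col345 [193, 185, 178, 170, 164, 155, 148, 140, 132, 126, 114, 104, 103, 102, 101, 103, 129, 183, 221, 229, 231, 231, 231, 229, 223, 206, 196, 218, 232, 236, 237, 238, 238, 239, 240, 241, 240, 241, 240, 240, 240, 239, 234, 230, 228, 228, 227, 223, 206, 197, 214, 231, 238, 238, 237, 237, 236, 236, 236, 234, 229, 223, 220, 220, 219, 217, 208, 192, 175, 168, 166, 170, 181, 207, 215]
(-0.054, 0.0, 0.045) [314.4 141. ]
(-0.048, 0.0, 0.045) [314.4 151.1]
(-0.048, -0.026, 0.019) [277.1 146.3]
(-0.048, 0.026, 0.019) [352.2 146.3]
(-0.032, -0.026, 0.019) [278.  169.1]
(-0.032, 0.026, 0.019) [351.4 169.1]
row165 [242, 241, 242, 241, 242, 241, 241, 237, 228, 211, 215, 230, 235, 237, 238, 236, 224, 187, 162, 189, 204, 178, 155, 150, 154, 151, 153, 152, 153, 152, 152, 152, 152, 159, 165, 168, 170, 169, 169, 168, 169, 167, 169, 168, 168, 163, 154, 151, 153, 159, 197, 234, 241, 241, 242, 241, 241, 241, 242, 241, 242, 242, 242, 241, 242, 241, 242, 241, 241, 241, 242, 241, 241, 242, 241, 241, 241, 241, 242, 241, 241, 241, 241, 242, 242, 240, 228, 185, 153, 139, 123, 136, 185, 224, 236, 239, 239, 239, 235, 227, 227, 238, 241, 241, 241, 241, 241, 241, 241, 241, 242, 241, 241, 242, 241, 241]
```

```bash
python3 -c "
from h import *
s=load('wrist');a=np.radians(6.5)
for z in (.065,.067): 
  p=cast(s,316.5,170,z)[:2]-[.525,.2041];print(p@[np.cos(a),np.sin(a)],p@[-np.sin(a),np.cos(a)])
p=cast(s,316.5,199,.065)[:2]-[.525,.2041];print('case face',p@[np.cos(a),np.sin(a)])"

```

```text
-0.04027040687918743 0.0012582207579138775
-0.0406583353506465 0.0012574027858331394
case face -0.023659358304306672
```

```bash
python3 -m handwheel '[[[-0.1,0,-0.8,0,0,0,-1],[0,0,-1.0,0,0,0,-1],[0,0,-0.7,0,0,0,-1],[0,0,0,0,0,0,-1],[0,0,0,0,0,0,-1]]]' | grep -E 'pos|force:';python3 -m handwheel '[[[0,0,-0.6,0,0,0,-1],[0,0,0,0,0,0,-1],[0,0,0,0,0,0,-1]]]' | grep -E 'pos|force:'
```

```text
position: [0.529, 0.2051, 0.0511]
force: [0.2, -0.6, -2.1]
grip_force: 60.7
position: [0.5292, 0.2052, 0.0453]
force: [-0.2, 0.9, -2.6]
grip_force: 60.7
```

Free so far, with the tape's underside below the wall tops. Lowering the rest.

```bash
python3 -m handwheel '[[[0,0,-0.9,0,0,0,-1],[0,0,-0.7,0,0,0,-1],[0,0,0,0,0,0,-1],[0,0,0,0,0,0,-1]]]' | grep -E 'pos|force:';python3 -m handwheel '[[[0,0,-0.4,0,0,0,-1],[0,0,0,0,0,0,-1],[0,0,0,0,0,0,-1]]]' | grep -E 'pos|force:'
```

```text
position: [0.5287, 0.2051, 0.0287]
force: [0.7, -0.2, -2.6]
grip_force: 60.6
position: [0.5294, 0.2052, 0.0255]
force: [-0.3, -0.6, -1.9]
grip_force: 60.7
```

```bash
python3 -m handwheel '[[[0,0,-0.3,0,0,0,-1],[0,0,0,0,0,0,-1],[0,0,0,0,0,0,-1],[0,0,0,0,0,0,1],[0,0,0,0,0,0,1],[0,0,0,0,0,0,1],[0,0,0,0,0,0,1],[0,0,0,0,0,0,1],[0,0,0,0,0,0,1],[0,0,3,0,0,0,1],[0,0,4,0,0,0,1],[0,0,4,0,0,0,1],[0,0,4,0,0,0,1],[0,0,0,0,0,0,1],[0,0,0,0,0,0,1]]]';python3 -c "
from h import *;state();s=snap('wrist','w18.png');a=np.radians(6.5)
hsv=cv2.cvtColor(s['color'],cv2.COLOR_BGR2HSV)
m=cv2.inRange(hsv,(17,130,30),(35,255,255));n,l,st2,ce=cv2.connectedComponentsWithStats(m);print([st2[k].tolist() for k in range(1,n) if st2[k,4]>300])
m=cv2.inRange(hsv,(0,0,100),(180,40,255));m[:120]=0;m[240:]=0;m[:,:285]=0;m[:,345:]=0
n,l,st,ce=cv2.connectedComponentsWithStats(m);K=[st[k].tolist() for k in range(1,n) if st[k,4]>20];print(K)
k=max(K,key=lambda q:q[4]);p=cast(s,k[0]+k[2]/2,k[1],.010)[:2]-[.525,.2041];print('tab end',p@[np.cos(a),np.sin(a)],p@[-np.sin(a),np.cos(a)])
for x,y,z in[(-.027,-.016,.071),(-.027,.018,.071),(.040,-.016,.071),(.040,.018,.071),(-.027,0,.009)]:print(proj(s,np.array([.524+x*np.cos(a)-y*np.sin(a),.2041+x*np.sin(a)+y*np.cos(a),z])).round(1))"
```

```text
time_s: 38.4
position: [0.5312, 0.2057, 0.1756]
tcp_rot: [0.002, -0.057, 0.998, 0.0]
force: [-0.2, -0.2, -0.7]
width: 0.0852
grip_force: 0.0
t 38.4 pos [0.5312 0.2057 0.1756] tooly 96.5 tz [ 0.005  0.001 -1.   ] w 0.0852 F [-0.2 -0.2 -0.7] gf 0.0
[[362, 17, 116, 41, 3928], [591, 152, 49, 63, 373], [297, 155, 39, 73, 2692]]
[[306, 140, 21, 14, 283]]
tab end -0.04129723856427641 0.001919774517296111
[295.9 162.6]
[335.3 162.6]
[297.4 233.9]
[333.8 234. ]
[314.8 152.6]
```

The tape is upright in the middle bay: its mask spans 297..336 by 155..228, as predicted, and the tab end lies on the bay floor 41 mm from the centre. Now for the bottle.

```bash
python3 -m handwheel '[[[0,0,4,0,0,0,1],[0,0,4,0,0,0,1],[0,-1,4,0,0,-3,1],[-0.8,-3.5,0.5,0,0,-6.75,1],[-0.8,-3.5,0,0,0,-6.75,1],[-0.8,-3.5,0,0,0,-6.75,1],[-0.8,-3.5,0,0,0,-6.75,1],[-0.8,-3.5,0,0,0,-6.75,1],[-0.8,-3.5,0,0,0,-6.75,1],[-0.8,-3.5,0,0,0,-6.75,1],[-0.8,-3.5,0,0,0,-6.75,1],[-0.8,-3.5,0,0,0,-6.75,1],[-0.8,-3.5,0,0,0,-6.75,1],[-0.8,-3.5,0,0,0,-6.75,1],[-0.8,-3.5,0,0,0,-6.75,1],[-0.8,-3.5,0,0,0,-6.5,1],[0,0,0,0,0,0,1],[0,0,0,0,0,0,1]]]';python3 -c "
from h import *;state()"
```

```text
time_s: 39.95
position: [0.4242, -0.2609, 0.2954]
tcp_rot: [-0.003, 0.671, 0.742, 0.001]
force: [0.2, 0.2, 0.2]
width: 0.0855
grip_force: 0.0
t 39.95 pos [ 0.4242 -0.2609  0.2954] tooly 5.8 tz [-0.004  0.006 -1.   ] w 0.0855 F [0.2 0.2 0.2] gf 0.0
```

```bash
python3 -m handwheel '[[[0,0,0,6.4,0.7,0,1],[0,0,-1,6.4,0.7,0,1],[0.1,0.2,-1,6.4,0.7,0,1],[0.1,0.2,-1,6.4,0.7,0,1],[0.1,0.2,-1,6.4,0.7,0,1],[0.1,0.2,-2,6.4,0.7,0,1],[0.1,0.2,-2,6.4,0.7,0,1],[0,0,0,0,0,0,1],[0,0,0,0,0,0,1]]]';python3 -c "
from h import *;state();s=snap('wrist','w19.png')
hsv=cv2.cvtColor(s['color'],cv2.COLOR_BGR2HSV)
m=cv2.inRange(hsv,(3,110,40),(16,255,255));n,l,st2,ce=cv2.connectedComponentsWithStats(m);print([(st2[k].tolist(),ce[k].round().tolist()) for k in range(1,n) if st2[k,4]>300])
B=np.array([.4225,-.179,.004])
for z in (0,.142,.188):print(proj(s,B+[0,0,z]).round(1), proj(s,B+[-.022,0,z]).round(1),proj(s,B+[.022,0,z]).round(1))
w=cv2.inRange(hsv,(0,0,170),(180,40,255));n,l,st,ce=cv2.connectedComponentsWithStats(w);print([st[k].tolist() for k in range(1,n) if st[k,4]>40])
"
```

```text
time_s: 40.7
position: [0.4296, -0.2478, 0.2144]
tcp_rot: [-0.291, 0.617, 0.685, 0.256]
force: [0.0, -0.4, 1.2]
width: 0.0855
grip_force: 0.0
t 40.7 pos [ 0.4296 -0.2478  0.2144] tooly 6.1 tz [-0.082  0.71  -0.699] w 0.0855 F [ 0.  -0.4  1.2] gf 0.0
[([27, 0, 69, 63, 701], [56.0, 21.0]), ([607, 21, 33, 48, 489], [629.0, 43.0]), ([156, 41, 48, 42, 803], [183.0, 61.0]), ([589, 94, 31, 37, 357], [604.0, 113.0]), ([294, 198, 47, 83, 2844], [317.0, 243.0]), ([480, 257, 31, 60, 1198], [495.0, 285.0])]
[318.4 255.7] [301.8 254. ] [335.2 257.4]
[318.2 205.3] [293.3 203. ] [343.4 207.6]
[318.1 176.2] [288.4 173.6] [348.1 178.8]
[[87, 0, 38, 3, 60], [213, 31, 23, 10, 89], [197, 45, 98, 92, 2260], [316, 48, 7, 40, 176], [373, 60, 8, 8, 51], [99, 67, 96, 50, 2613], [192, 124, 11, 13, 68], [0, 142, 11, 69, 376], [211, 143, 17, 15, 103], [591, 147, 15, 31, 105], [235, 162, 34, 20, 370], [38, 168, 114, 56, 2390], [547, 177, 15, 29, 198], [229, 181, 16, 9, 73], [235, 189, 26, 26, 329], [393, 217, 60, 53, 2211], [0, 233, 11, 20, 122], [380, 251, 21, 38, 522], [87, 268, 8, 17, 56], [15, 284, 36, 24, 256], [51, 284, 37, 53, 675], [25, 305, 32, 22, 188], [0, 310, 29, 54, 626], [220, 327, 11, 16, 67], [23, 329, 24, 14, 125], [3, 357, 27, 32, 276], [0, 369, 7, 21, 64], [146, 371, 10, 13, 46]]
```

The bottle lies where expected (centroid u=317 against a predicted 318). I'll approach and grip.

```bash
python3 -m handwheel '[[[0,0,-1.5,0,0,0,1],[0,0,-1,0,0,0,1],[-0.2,2,-2,0,0,0,1],[-0.2,2,-2,0,0,0,1],[-0.2,2,-2,0,0,0,1],[-0.1,1.1,-1.1,0,0,0,1],[-0.1,0.6,-0.7,0,0,0,1],[0,0,0,0,0,0,1],[0,0,0,0,0,0,1],[0,0,0,0,0,0,-1],[0,0,0,0,0,0,-1],[0,0,0,0,0,0,-1],[0,0,0,0,0,0,-1],[0,0,0,0,0,0,-1],[0,0,0,0,0,0,-1],[0,0,0,0,0,0,-1]]]';python3 -c "
from h import *;state()"
```

```text
time_s: 42.08
position: [0.4225, -0.1734, 0.1154]
tcp_rot: [-0.287, 0.618, 0.686, 0.256]
force: [-0.1, -2.2, 5.6]
width: 0.039
grip_force: 58.3
t 42.08 pos [ 0.4225 -0.1734  0.1154] tooly 6.0 tz [-0.077  0.706 -0.704] w 0.039 F [-0.1 -2.2  5.6] gf 58.3
```

Slightly high on the bottle (39 mm), so I'll regrasp 5 mm lower.

```bash
python3 -m handwheel '[[[0,0,0,0,0,0,1],[0,0,0,0,0,0,1],[0,0,0,0,0,0,1],[0,0,0,0,0,0,1],[0,0.35,-0.45,0,0,0,1],[0,0,0,0,0,0,1],[0,0,0,0,0,0,1],[0,0,0,0,0,0,-1],[0,0,0,0,0,0,-1],[0,0,0,0,0,0,-1],[0,0,0,0,0,0,-1],[0,0,0,0,0,0,-1],[0,0,0,0,0,0,-1],[0,0,0,0,0,0,-1]]]';python3 -c "
from h import *;state()"
```

```text
time_s: 43.25
position: [0.4224, -0.1693, 0.1106]
tcp_rot: [-0.287, 0.618, 0.686, 0.256]
force: [-0.4, -1.0, 5.4]
width: 0.0412
grip_force: 60.0
t 43.25 pos [ 0.4224 -0.1693  0.1106] tooly 6.1 tz [-0.077  0.706 -0.704] w 0.0412 F [-0.4 -1.   5.4] gf 60.0
```

```bash
python3 -m handwheel '[[[0,0,2,0,0,0,-1],[0,0,4,0,0,0,-1],[0,0,4,0,0,0,-1],[0,0,3,0,0,0,-1],[0.4,2,0,0,0,0,-1],[0.8,3.7,0,0,0,0,-1],[0.8,3.7,0,0,0,0,-1],[0.8,3.7,0,0,0,0,-1],[0.8,3.7,0,0,0,0,-1],[0.8,3.7,0,0,0,0,-1],[0.8,3.7,0,0,0,0,-1],[0.8,3.7,0,0,0,0,-1],[0.8,3.7,0,0,0,0,-1],[0.8,3.7,0,0,0,0,-1],[0.8,3.7,0,0,0,0,-1],[0.8,3.7,0,0,0,0,-1],[0.1,2.6,0,0,0,0,-1],[0,0,0,0,0,0,-1],[0,0,0,0,0,0,-1]]]';  python3 -c "
from h import *;state()"
```

```text
time_s: 44.83
position: [0.5139, 0.285, 0.2386]
tcp_rot: [-0.287, 0.617, 0.687, 0.254]
force: [-0.7, -0.6, -3.7]
width: 0.0406
grip_force: 61.3
t 44.83 pos [0.5139 0.285  0.2386] tooly 6.3 tz [-0.081  0.703 -0.706] w 0.0406 F [-0.7 -0.6 -3.7] gf 61.3
```

```bash
python3 -m handwheel '[[[0.15,-0.1,-4,0,0,0,-1],[0,0,-4,0,0,0,-1],[0,0,-2,0,0,0,-1],[0,0,-1.2,0,0,0,-1],[0,0,-0.6,0,0,0,-1],[0,0,0,0,0,0,-1],[0,0,0,0,0,0,-1]]]';  python3 -c "
from h import *;state()"
```

```text
time_s: 45.42
position: [0.5178, 0.2823, 0.1227]
tcp_rot: [-0.286, 0.618, 0.686, 0.256]
force: [0.0, 0.6, -2.2]
width: 0.0406
grip_force: 61.4
t 45.42 pos [0.5178 0.2823 0.1227] tooly 6.0 tz [-0.076  0.706 -0.705] w 0.0406 F [ 0.   0.6 -2.2] gf 61.4
```

```bash
python3 -m handwheel '[[[0,0,-0.55,0,0,0,-1],[0,0,0,0,0,0,-1],[0,0,0,0,0,0,-1]]]' | grep -E 'pos|force:'; python3 -m handwheel '[[[0,0,-0.1,0,0,0,-1],[0,0,0,0,0,0,-1],[0,0,0,0,0,0,1],[0,0,0,0,0,0,1],[0,0,0,0,0,0,1],[0,0,0,0,0,0,1],[0,0,0,0,0,0,1],[0,0,0,0,0,0,1],[0.2,-1.5,1.5,0,0,0,1],[0.3,-2.8,2.8,0,0,0,1],[0.3,-2.8,2.8,0,0,0,1],[0.2,-1.5,1.5,0,0,0,1],[0,0,0,0,0,0,1],[0,0,0,0,0,0,1]]]'; python3 -c "
from h import *;state();s=snap('wrist','w20.png')
hsv=cv2.cvtColor(s['color'],cv2.COLOR_BGR2HSV)
m=cv2.inRange(hsv,(3,110,40),(16,255,255));n,l,st2,ce=cv2.connectedComponentsWithStats(m);print([(st2[k].tolist(),ce[k].round().tolist()) for k in range(1,n) if st2[k,4]>500])
B=np.array([.517,.273,.009])
for z in (0,.142,.188):print(proj(s,B+[0,0,z]).round(1), proj(s,B+[-.022,0,z]).round(1),proj(s,B+[.022,0,z]).round(1))"
```

```text
position: [0.5173, 0.2827, 0.1173]
force: [-0.4, 0.1, -2.2]
grip_force: 61.4
time_s: 46.83
position: [0.5276, 0.196, 0.2022]
tcp_rot: [-0.286, 0.618, 0.686, 0.257]
force: [0.0, 0.3, -0.4]
width: 0.0852
grip_force: 0.0
t 46.83 pos [0.5276 0.196  0.2022] tooly 6.0 tz [-0.075  0.705 -0.705] w 0.0852 F [ 0.   0.3 -0.4] gf 0.0
[([57, 101, 97, 62, 2959], [117.0, 135.0]), ([0, 109, 48, 48, 884], [19.0, 135.0]), ([591, 172, 49, 86, 529], [617.0, 216.0]), ([289, 179, 49, 89, 3169], [314.0, 227.0]), ([441, 203, 65, 88, 648], [469.0, 231.0])]
[315.1 243.7] [297.9 241.9] [332.4 245.4]
[314.3 185.9] [288.2 183.6] [340.7 188.3]
[313.9 151.7] [282.5 149.1] [345.6 154.4]
```

The bottle stands in its bay at (314,227), as predicted. Next is the jar.

```bash
python3 -m handwheel '[[[0,0,1.5,-6.4,-0.7,0,1],[0,0,1.5,-6.4,-0.7,0,1],[0,0,1.5,-6.4,-0.7,0,1],[0,0,1.5,-6.4,-0.7,0,1],[0,0,1.5,-6.4,-0.7,0,1],[0,0,1.5,-6.4,-0.7,0,1],[0,0,0.5,-6.4,-0.7,0,1],[0,-2,0,0,0,0,1],[0,-4,0,0,0,0,1],[0,-4,0,0,0,0,1],[0,-4,0,0,0,0,1],[0,-4,0,0,0,0,1],[0,-4,0,0,0,0,1],[0,-4,0,0,0,0,1],[0,-4,0,0,0,0,1],[0,-4,0,0,0,0,1],[0,-4,0,0,0,0,1],[0,0,0,0,0,0,1],[0,0,0,0,0,0,1]]]'; python3 -c "
from h import *;state();s=snap('wrist','w21.png')
hsv=cv2.cvtColor(s['color'],cv2.COLOR_BGR2HSV)
m=cv2.inRange(hsv,(0,0,170),(180,40,255));n,l,st2,ce=cv2.connectedComponentsWithStats(m);print([(st2[k].tolist(),ce[k].round().tolist()) for k in range(1,n) if st2[k,4]>500])
print(proj(s,np.array([.5266,-.187,.103])))
X=lambda x,y,z:proj(s,np.array([.4885+x*.996-y*.087,-.3765+x*.087+y*.996,z])).round().tolist()
print('block',[X(x,y,.05) for x,y in((-.019,.0325),(.019,.0325),(.019,-.0325),(-.019,-.0325))])"
```

```text
time_s: 48.47
position: [0.5263, -0.1836, 0.2943]
tcp_rot: [-0.003, 0.67, 0.742, 0.001]
force: [-0.3, 0.6, -1.4]
width: 0.0853
grip_force: 0.0
t 48.47 pos [ 0.5263 -0.1836  0.2943] tooly 5.9 tz [-0.004  0.005 -1.   ] w 0.0853 F [-0.3  0.6 -1.4] gf 0.0
[([0, 0, 192, 324, 21940], [78.0, 183.0]), ([293, 154, 48, 53, 1888], [316.0, 181.0]), ([606, 172, 34, 62, 658], [628.0, 208.0]), ([229, 310, 24, 49, 529], [240.0, 333.0]), ([25, 323, 45, 32, 520], [45.0, 337.0])]
[317.34792796 183.42345254]
block [[267.0, 273.0], [292.0, 273.0], [293.0, 309.0], [269.0, 309.0]]
```

```bash
python3 -m handwheel '[[[0,-0.3,-4,0,0,0,1],[0,0,-4,0,0,0,1],[0,0,-4,0,0,0,1],[0,0,-4,0,0,0,1],[0,0,-4,0,0,0,1],[0,0,-2.8,0,0,0,1],[0,0,-1.4,0,0,0,1],[0,0,0,0,0,0,1],[0,0,0,0,0,0,1],[0,0,0,0,0,0,-1],[0,0,0,0,0,0,-1],[0,0,0,0,0,0,-1],[0,0,0,0,0,0,-1],[0,0,0,0,0,0,-1],[0,0,0,0,0,0,-1]]]'; python3 -c "
from h import *;state()"
```

```text
time_s: 49.77
position: [0.5268, -0.186, 0.057]
tcp_rot: [-0.0, 0.669, 0.743, 0.001]
force: [-2.4, 0.7, 5.2]
width: 0.0592
grip_force: 63.0
t 49.77 pos [ 0.5268 -0.186   0.057 ] tooly 6.0 tz [ 0.     0.002 -1.   ] w 0.0592 F [-2.4  0.7  5.2] gf 63.0
```

```bash
python3 -m handwheel '[[[0,0,2,0,0,0,-1],[0,0,4,0,0,0,-1],[0,0,4,0,0,0,-1],[0,0,3,0,0,0,-1],[0,2,0,0,0,0,-1],[0.1,4,0,0,0,0,-1],[0.1,4,0,0,0,0,-1],[0.1,4,0,0,0,0,-1],[0.1,4,0,0,0,0,-1],[0.1,4,0,0,0,0,-1],[0,4,0,0,0,0,-1],[0,4,0,0,0,0,-1],[0,2,0,0,0,0,-1],[0,0,-4,0,0,0,-1],[0,0,-4,0,0,0,-1],[0,0,-2,0,0,0,-1],[0,0,0,0,0,0,-1],[0,0,0,0,0,0,-1]]]'; python3 -c "
from h import *;state()"
```

```text
time_s: 51.27
position: [0.5309, 0.1339, 0.0842]
tcp_rot: [-0.002, 0.669, 0.743, -0.0]
force: [0.2, -0.0, -5.0]
width: 0.0591
grip_force: 68.3
t 51.27 pos [0.5309 0.1339 0.0842] tooly 6.0 tz [-0.003  0.002 -1.   ] w 0.0591 F [ 0.2 -0.  -5. ] gf 68.3
```

```bash
python3 -m handwheel '[[[0.1,0,-1,0,0,0,-1],[0,0,-0.8,0,0,0,-1],[0,0,-0.25,0,0,0,-1],[0,0,0,0,0,0,-1],[0,0,0,0,0,0,-1]]]'; python3 -c "
from h import *;state()"
```

```text
time_s: 51.68
position: [0.5332, 0.1337, 0.0645]
tcp_rot: [-0.001, 0.669, 0.743, 0.001]
force: [-0.2, 0.4, -4.9]
width: 0.0594
grip_force: 68.2
t 51.68 pos [0.5332 0.1337 0.0645] tooly 6.0 tz [ 0.     0.002 -1.   ] w 0.0594 F [-0.2  0.4 -4.9] gf 68.2
```

```bash
python3 -m handwheel '[[[0,0,-0.2,0,0,0,-1],[0,0,0,0,0,0,-1],[0,0,0,0,0,0,-1],[0,0,0,0,0,0,1],[0,0,0,0,0,0,1],[0,0,0,0,0,0,1],[0,0,0,0,0,0,1],[0,0,0,0,0,0,1],[0,0,0,0,0,0,1],[0,0,2,0,0,0,1],[0,0,4,0,0,0,1],[0,0,4,0,0,0,1],[0,0,4,0,0,0,1],[0,0,4,0,0,0,1],[0,0,4,0,0,0,1],[0,0,1,0,0,0,1],[0,0,0,0,0,0,1],[0,0,0,0,0,0,1]]]'; python3 -c "
from h import *;state();s=snap('wrist','w22.png')
hsv=cv2.cvtColor(s['color'],cv2.COLOR_BGR2HSV)
def bl(lo,hi,a):
  m=cv2.inRange(hsv,lo,hi);n,l,st,ce=cv2.connectedComponentsWithStats(m);print([(st[k].tolist(),ce[k].round().tolist()) for k in range(1,n) if st[k,4]>a])
bl((0,0,190),(180,40,255),600);bl((3,110,40),(16,255,255),500);bl((17,130,40),(35,255,255),300)
for n,X in(('lid',(.533,.1337,.108)),('bottle142',(.517,.273,.151)),('noz',(.517,.273,.197)),('tape',(.53,.205,.071))):print(n,proj(s,np.array(X)).round())"
python3 -m handwheel '[[[0,-4,0,0,0,0,1],[0,-4,0,0,0,0,1],[0,-4,0,0,0,0,1],[0,-4,0,0,0,0,1],[0,-4,0,0,0,0,1],[0,-4,0,0,0,0,1],[-0.5,-4,0,0,0,0,1],[-1,-4,0,0,0,0,1],[-1.5,-3.8,0,0,0,0,1],[-1.5,-3.8,0,0,0,0,1],[-1.5,-3.8,0,0,0,0,1],[-1.5,-3.8,0,0,0,0,1],[-1.5,-3.8,0,0,0,0,1],[-1.5,-3.8,0,0,0,0,1],[-1.5,-3.8,0,0,0,0,1],[0,-1,0,0,0,0,1],[0,0,0,0,0,0,1],[0,0,0,0,0,0,1]]]'; python3 -c "
from h import *;state();s=snap('wrist','w23.png')
X=lambda x,y,z:proj(s,np.array([.4885+x*.996-y*.087,-.3765+x*.087+y*.996,z]))
P=np.array([X(x,y,.05) for x,y in((-.019,.0325),(.019,.0325),(.019,-.0325),(-.019,-.0325))]);print('pred block',P.round().tolist())
print('pocket',[X(x,y,.024).round().tolist() for x,y in((-.027,.0405),(.027,.0405),(.027,-.0405),(-.027,-.0405))])
g=cv2.cvtColor(s['color'],cv2.COLOR_BGR2HSV);c=P.mean(0).astype(int)
print('row',c[1],[(x,*g[c[1],x,:].tolist()) for x in range(c[0]-50,c[0]+50,3)]);print('col',c[0],[(y,*g[y,c[0],:].tolist()) for y in range(c[1]-60,min(399,c[1]+60),3)])
snap('top','t23.png')"
```

```text
time_s: 53.18
position: [0.5325, 0.1337, 0.2921]
tcp_rot: [-0.001, 0.669, 0.743, 0.001]
force: [-0.1, -0.1, -1.0]
width: 0.0855
grip_force: 0.0
t 53.18 pos [0.5325 0.1337 0.2921] tooly 6.0 tz [-0.     0.002 -1.   ] w 0.0855 F [-0.1 -0.1 -1. ] gf 0.0
[([292, 152, 48, 55, 1966], [316.0, 180.0]), ([555, 175, 85, 67, 4033], [603.0, 209.0]), ([37, 198, 75, 117, 3110], [63.0, 259.0])]
[([591, 0, 39, 146, 595], [613.0, 62.0]), ([291, 8, 47, 81, 2125], [315.0, 54.0]), ([430, 20, 68, 92, 1391], [456.0, 67.0]), ([480, 254, 159, 113, 4187], [567.0, 301.0]), ([460, 366, 47, 34, 723], [482.0, 386.0])]
[([197, 0, 29, 84, 1931], [212.0, 40.0]), ([294, 101, 52, 31, 1491], [320.0, 116.0])]
lid [317. 182.]
bottle142 [316.  37.]
noz [316.  21.]
tape [321. 117.]
time_s: 54.73
position: [0.4121, -0.4612, 0.2893]
tcp_rot: [-0.004, 0.67, 0.743, 0.002]
force: [0.2, 0.6, 0.2]
width: 0.0855
grip_force: 0.0
t 54.73 pos [ 0.4121 -0.4612  0.2893] tooly 5.9 tz [-0.003  0.008 -1.   ] w 0.0855 F [0.2 0.6 0.2] gf 0.0
pred block [[371.0, 86.0], [401.0, 87.0], [396.0, 140.0], [367.0, 140.0]]
pocket [[362.0, 81.0], [40
[... 851 characters left out ...]
6), (68, 13, 159, 96), (71, 13, 159, 93), (74, 13, 159, 96), (77, 14, 160, 99), (80, 12, 155, 92), (83, 18, 107, 126), (86, 18, 92, 161), (89, 20, 74, 226), (92, 24, 65, 227), (95, 23, 69, 226), (98, 22, 71, 226), (101, 19, 77, 226), (104, 20, 76, 226), (107, 20, 74, 227), (110, 19, 80, 226), (113, 18, 84, 226), (116, 18, 87, 225), (119, 17, 87, 226), (122, 17, 89, 226), (125, 17, 92, 225), (128, 16, 93, 224), (131, 16, 93, 224), (134, 16, 94, 224), (137, 16, 97, 224), (140, 17, 100, 150), (143, 16, 117, 126), (146, 13, 157, 166), (149, 13, 152, 164), (152, 12, 140, 164), (155, 13, 156, 173), (158, 16, 122, 165), (161, 21, 94, 226), (164, 19, 91, 171), (167, 15, 68, 175), (170, 15, 68, 170)]
```

Numeric checks:
- **Block:** its top spans u 369..398, v 87..139, exactly as predicted for lying in the pocket.
- **Jar, bottle and tape:** all found within a few pixels of their predicted places in the rack.
- **Arm:** clear of everything.

Handing in.

```bash
python3 -c "
from station import workorder
print(workorder.hand_in())"
```

```text
the job is handed in; nothing more can be done
None
```

The job is handed in at about 55 s: the stop block lies in the cradle pocket, the tape measure stands upright in the middle bay, and the jar and bottle are back in their own bays; on the first try the tape caught the rack wall (about 16 N) and pitched in the grip, so I set it back on the bench, regrasped it and placed it again.

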